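# Clear the soap shaping board

### The job

Clear the shaping board for the next batch: first tip all the lumps out of the aluminium cup into the trough joined to the board, and stand the empty cup upright, wholly on the square tile. Then use the scraper block to wipe every chip off the board into the trough, not touching the chips with the gripper, and stand the scraper back upright on its rest slab. Leave everything else on the table where it is.

Things in the scene. Friction and masses are not known exactly. Their poses are not given: they have to be found in the camera images.
- board: fixed wooden shaping board, 220 (its x) x 250 (its y) mm, its flat top 50 mm above the table; origin at the table under the centre of the board's top, z up. Low lips (10 mm wide, rising 6 mm above the top) run along its -x, +x and +y edges, leaving a flat area x -100..100, y -125..115 mm. Its -y edge (y = -125 mm) has no lip: there the top drops straight into a joined wooden catch trough
- trough (a point): centre of the catch trough's inner floor, 6 mm above the table, at (0, -190) mm in the board's frame with the same axes as the board. The trough's inside is 200 mm along x and 130 mm along y (board y -125..-255 mm); its two ends rise to 56 mm above the table, its outer (-y) wall to 70 mm, and the board's top at 50 mm forms the fourth side
- cup: plain aluminium cup, round, no handle, 75 mm tall, outer diameter 60 mm at the foot and 68 mm at the rim, wall 3 mm, floor 4 mm, about 0.12 kg plus the lumps; origin at the centre of its underside, z up out of the mouth. It starts upright on the board
- lump1: small barrel-shaped lump of dry soap, 23 mm diameter, 24 mm tall, 15 g, starts inside the cup; origin at the centre of one flat end
- lump2: small barrel-shaped lump of dry soap, 23 mm diameter, 24 mm tall, 15 g, starts inside the cup; origin at the centre of one flat end
- lump3: small barrel-shaped lump of dry soap, 23 mm diameter, 24 mm tall, 15 g, starts inside the cup; origin at the centre of one flat end
- chip1: flat angular chip of dry soap, about 25 x 19 mm, 9 mm thick, 12 g, lies loose on the board; origin at the centre of its underside
- chip2: flat angular chip of dry soap, about 25 x 19 mm, 9 mm thick, 12 g, lies loose on the board; origin at the centre of its underside
- chip3: flat angular chip of dry soap, about 25 x 19 mm, 9 mm thick, 12 g, lies loose on the board; origin at the centre of its underside
- chip4: flat angular chip of dry soap, about 25 x 19 mm, 9 mm thick, 12 g, lies loose on the board; origin at the centre of its underside
- chip5: flat angular chip of dry soap, about 25 x 19 mm, 9 mm thick, 12 g, lies loose on the board; origin at the centre of its underside
- scraper: wooden scraper block: dark block 28 mm (its x) x 110 mm (its y) x 32 mm high, carrying a pale upright grip 22 mm (x) x 60 mm (y) that reaches to 79 mm above the underside; about 0.22 kg; origin at the centre of its underside, z up. It starts standing on the rest slab, long side along the slab's long side
- tile: fixed square tile, 110 x 110 mm, 8 mm thick, lying on the table; origin at the centre of its underside
- slab: fixed plywood rest slab for the scraper, 90 mm (its x) x 160 mm (its y), 10 mm thick, lying on the table; origin at the centre of its underside
- soap_a: bystander: finished soap ball, 62 mm across, 48 mm tall, flat foot, between the robot and the board
- soap_b: bystander: like soap_a, on the far side of the table
- oil: bystander: amber glass jar, 64 mm diameter, 90 mm tall
- spoon: bystander: steel spoon, 190 mm long, lying on the table

How it is judged:
On the way, in this order (a step that is already met when the one before it is completed fails the run):
1. the cup is tipped over (angle between cup's own z axis and vertical above 1 rad).
2. all three lumps are in the trough (x of lump1 in the frame of trough between -0.1 and 0.1 m and y of lump1 in the frame of trough between -0.066 and 0.066 m and z of lump1 in the frame of trough between -0.005 and 0.06 m and x of lump2 in the frame of trough between -0.1 and 0.1 m and y of lump2 in the frame of trough between -0.066 and 0.066 m and z of lump2 in the frame of trough between -0.005 and 0.06 m and x of lump3 in the frame of trough between -0.1 and 0.1 m and y of lump3 in the frame of trough between -0.066 and 0.066 m and z of lump3 in the frame of trough between -0.005 and 0.06 m), for 0.2 s.
3. the cup stands upright on the tile, released (all of step 2 and horizontal distance between cup and tile below 0.037 m and angle between cup's own z axis and vertical below 0.1 rad and height (world z) of cup below 0.013 m and linear speed of cup below 0.02 m/s and contact force between the fingers and cup below 0.05 N), for 0.2 s.
4. the scraper pushes a chip ((contact force between scraper and chip1 above 0.02 N or contact force between scraper and chip2 above 0.02 N or contact force between scraper and chip3 above 0.02 N or contact force between scraper and chip4 above 0.02 N or contact force between scraper and chip5 above 0.02 N)).
5. all five chips are in the trough (all of step 2 and x of chip1 in the frame of trough between -0.1 and 0.1 m and y of chip1 in the frame of trough between -0.066 and 0.066 m and z of chip1 in the frame of trough between -0.005 and 0.06 m and x of chip2 in the frame of trough between -0.1 and 0.1 m and y of chip2 in the frame of trough between -0.066 and 0.066 m and z of chip2 in the frame of trough between -0.005 and 0.06 m and x of chip3 in the frame of trough between -0.1 and 0.1 m and y of chip3 in the frame of trough between -0.066 and 0.066 m and z of chip3 in the frame of trough between -0.005 and 0.06 m and x of chip4 in the frame of trough between -0.1 and 0.1 m and y of chip4 in the frame of trough between -0.066 and 0.066 m and z of chip4 in the frame of trough between -0.005 and 0.06 m and x of chip5 in the frame of trough between -0.1 and 0.1 m and y of chip5 in the frame of trough between -0.066 and 0.066 m and z of chip5 in the frame of trough between -0.005 and 0.06 m), for 0.2 s.
At the end, for the whole second after the job is handed in: All lumps and chips lie in the trough (origins within 100 mm along, 66 mm across, 60 mm above its floor centre); cup upright on the tile and scraper upright on the slab (each within 0.1 rad, 37 mm of centre), at rest and released (all of step 5 and horizontal distance between cup and tile below 0.037 m and angle between each of cup, scraper's own z axis and vertical below 0.1 rad and height (world z) of cup below 0.013 m and linear speed of each of cup, scraper below 0.02 m/s and contact force between the fingers and cup below 0.05 N and horizontal distance between scraper and slab below 0.037 m and height (world z) of scraper below 0.015 m); the robot touches nothing.
It fails at once if the gripper touches a chip (contact force between any of the fingers, the arm and chip1 above 0.3 N or contact force between any of the fingers, the arm and chip2 above 0.3 N or contact force between any of the fingers, the arm and chip3 above 0.3 N or contact force between any of the fingers, the arm and chip4 above 0.3 N or contact force between any of the fingers, the arm and chip5 above 0.3 N).
It fails at once if a bystander (soap ball, jar, spoon) is moved by more than 30 mm (distance of any of soap_a, soap_b, oil, spoon from where it was at the start of the episode above 0.03 m).
It also fails if it takes over 72 s, if anything falls off the work surface, if the arm or the gripper's body presses on something with over 40 N, if the wrist force passes 120 N, or if a joint passes its speed limit or range.

### The arm

A 6-joint arm with a two-finger parallel gripper is mounted at the origin on the work surface. World frame = base frame: x ahead of the robot, y to its left, z up, the work surface at z = 0. Lengths are in m, angles in rad, forces in N, time in s.
With the tool pointing down it reaches from about 0.225 to 0.875 m from the base axis. Payload 3.4 kg.
Tool frame: the origin (TCP) lies at the very end of the fingers, on their centre line; the grasp point (between the pads) lies 19 mm behind it (manip.tcp_to_grasp is the distance from the TCP to the grasp point, in m); z points along the fingers, y is the line along which they close (so a half turn about z gives the same grasp; the last joint's range is limited). The gripper opens to 85 mm and grips with 20 to 120 N. Pads are 22 mm wide; open, the fingers measure 114 mm over their backs; the gripper's body (76 mm by 85 mm) begins 54 mm behind the grasp point. The pads swing forward as they close: fully open they stand 13 mm farther back than shut.
Start: joints at [-1.359, 0.276, 1.505, -0, 1.361, -0.121], TCP at [0.188, -0.543, 0.231] pointing down, gripper open.
Joint ranges: [-2.89, 2.89], [-0.75, 2.08], [0.22, 2.7], [-1.18, 4.32], [0.11, 2.71], [-2.7, 2.7]. Speed limits (rad/s): [2.57, 2.57, 3.14, 3.14, 3.14, 3.14].

### API

Orientations are given as a unit quaternion [w, x, y, z].
In Python, from rig import status, get_image, job, manip gives the robot as it stands.
- The arm moves only by the tool apply_moves, never from a script. Its arguments are lists of equal length, an entry for each row: "xyz": the shift along the tool's x, y, z each as a share of 0.3 m, from -1 to 1, a list of three; "rot": the turn, a rotation vector about the tool's x, y, z each as a share of 60 degrees, from -1 to 1, a list of three; "hand": the opening, from -1 (shut) to 1 (fully open). A call has 1 to 8 rows; each row shifts and turns the commanded pose from where the row before left it, along the tool's axes as they then stand; what a row does not reach is not made up. A row lasts 1/8 s, in which the tool goes at most 62.5 mm and 10.7 degrees, less where a joint would pass 70% of its speed; a pose out of reach is approached as far as the arm can. A call with a number of a shift or a turn outside -1 to 1 is refused whole. A call with a gripper value outside its range is refused whole. The fingers move at their own pace and stop on an object; "force" is the grip in N (left out, the last holds). Time passes only in rows, so rows that do not move let the fingers close. It gives the time, the measured TCP pose, the force, the opening and the grip force at its end, in the units of the state.
- status.get_state(): the state, without advancing time (a new reading comes with each control period).
- get_image(name): name is "scene" or "top" or "wrist"; returns a dict with "pixels" (384x512x3 uint8, red, green, blue), "fovy" (degrees; the focal length in pixels is half the picture's height over the tangent of half this angle, whatever the lens; pixels are square), "cx", "cy" (the principal point, pixels), "dist" ([k1, k2, p1, p2, k3] as OpenCV has them; the pictures are not rectified), "origin" and "orientation" of the camera in the world; the wrist camera has in their place "tool_from_camera" (4x4, takes a point from camera to tool coordinates, whose origin is the TCP and whose axes are the flange's). Camera axes: x right, y down, z forward; pixel columns grow to the right and rows downward; lengths in m; the calibration is good to about 2 mm. A picture is of the moment at which its call begins: read the wrist's pose just before it. There is no depth.
- job.sign_off(): hands the job in; it is judged then, once.
The state is a dict: "clock": time; "qpos": joint angles; "qd": joint speeds; "effort": joint torques, N m; "position": TCP position; "ee_rot": TCP orientation; "contact_force": force on the tool from outside, world axes, zero at the start; "moment": the same for the moment, N m; "width": finger opening in m; "gripper_force": force on a finger pad.
Only numpy, scipy, OpenCV 4.12 (cv2) and the standard library are available. Lean on these libraries where they do the work, as an engineer would, in place of code of your own. Each camera call takes 0.05 s, during which the arm holds its last target. There are 200 camera calls.

## Working session

There is one attempt and no reset: what is moved stays moved. The work goes in short steps, Python scripts to look and compute and a tool call to move; the robot and the scene stay as the last step left them, time stands still between calls to the robot, and variables do not carry over. Pictures are saved under pics/ and viewed, at most 10 in all, crops included, and the job is handed in when it is done.

Besides the shell and the picture viewer there is one more tool, called by a JSON object that holds its "fn" and its "kwargs", one argument or row to a line. apply_moves: Moves the arm, as the interface text tells. Its arguments: {"type":"object","properties":{"xyz":{"type":"array","items":{"type":"array","items":{"type":"number","minimum":-1,"maximum":1}}},"rot":{"type":"array","items":{"type":"array","items":{"type":"number","minimum":-1,"maximum":1}}},"hand":{"type":"array","items":{"type":"number"}},"force":{"type":"number"}},"required":["xyz","rot","hand"]}

```bash
ls; mkdir -p pics; cat > h.py <<'E'
import numpy as np, cv2, json
from rig import status, get_image, job, manip
from scipy.spatial.transform import Rotation as R
def shot(name,fn):
    st=status.get_state(); im=get_image(name)
    cv2.imwrite('pics/'+fn+'.png',im['pixels'][:,:,::-1])
    d={k:(np.asarray(v).tolist()) for k,v in im.items() if k!='pixels'}
    d['tcp']=list(map(float,st['position'])); d['q']=list(map(float,st['ee_rot']))
    json.dump(d,open('pics/'+fn+'.json','w')); return d
def cam(fn):
    d=json.load(open('pics/'+fn+'.json'))
    f=192/np.tan(np.radians(d['fovy'])/2)
    K=np.array([[f,0,d['cx']],[0,f,d['cy']],[0,0,1]])
    if 'origin' in d:
        o=np.array(d['origin']); r=np.array(d['orientation'])
        Rm=r if r.shape==(3,3) else R.from_quat(r,scalar_first=True).as_matrix()
    else:
        T=np.array(d['tool_from_camera']); Rt=R.from_quat(d['q'],scalar_first=True).as_matrix()
        Rm=Rt@T[:3,:3]; o=np.array(d['tcp'])+Rt@T[:3,3]
    return K,np.array(d['dist']),o,Rm
def px2w(fn,pts,z):
    K,D,o,Rm=cam(fn)
    u=cv2.undistortPoints(np.array(pts,float).reshape(-1,1,2),K,D).reshape(-1,2)
    ray=np.c_[u,np.ones(len(u))]@Rm.T
    z=np.broadcast_to(z,len(u))
    return o+ray*((z-o[2])/ray[:,2])[:,None]
def w2px(fn,P):
    K,D,o,Rm=cam(fn)
    rv=cv2.Rodrigues(Rm.T)[0]; return cv2.projectPoints(np.array(P,float).reshape(-1,1,3),rv,-Rm.T@o,K,D)[0].reshape(-1,2)
E
python3 - <<'E'
from h import *
a=shot('top','top0');b=shot('scene','scene0')
print(a['origin'],a['orientation'],a['fovy'],b['origin'])
for n in('top0','scene0'):
    cv2.imwrite(f'pics/{n}v.png',cv2.resize(cv2.imread(f'pics/{n}.png'),(800,600),interpolation=cv2.INTER_CUBIC))
s=status.get_state();print(s)
E
```

```text
pics
[0.4611636618946665, -0.017699163604125597, 1.173991661689297] [-0.02606675287330807, 0.7100657881647586, -0.7033263765742982, 0.02142682635087866] 45.70600891209841 [1.0196202018374083, -0.5651524195031249, 0.8997615367142975]
{'clock': 0.1, 'qpos': array([-1.35896664e+00,  2.76539714e-01,  1.50596800e+00, -9.96683993e-06,
        1.36072578e+00, -1.21004098e-01]), 'qd': array([-0.00123741, -0.00125972, -0.00354703, -0.00070013, -0.00020683,
       -0.00085581]), 'effort': array([ 1.52778270e-03, -4.17701769e+01, -2.46404529e+01, -3.60620579e-04,
        5.79013358e-03,  7.51705642e-06]), 'position': array([ 0.18775744, -0.54299515,  0.23053704]), 'ee_rot': array([-8.19355231e-04,  9.86184133e-01,  1.65650787e-01, -4.21128511e-05]), 'contact_force': array([ 0.0944145 , -0.25243989, -0.20518542]), 'moment': array([0.02417905, 0.00198744, 0.0023317 ]), 'gripper_force': 0.0, 'width': 0.08539858426317946}
```

View pics/top0v.png

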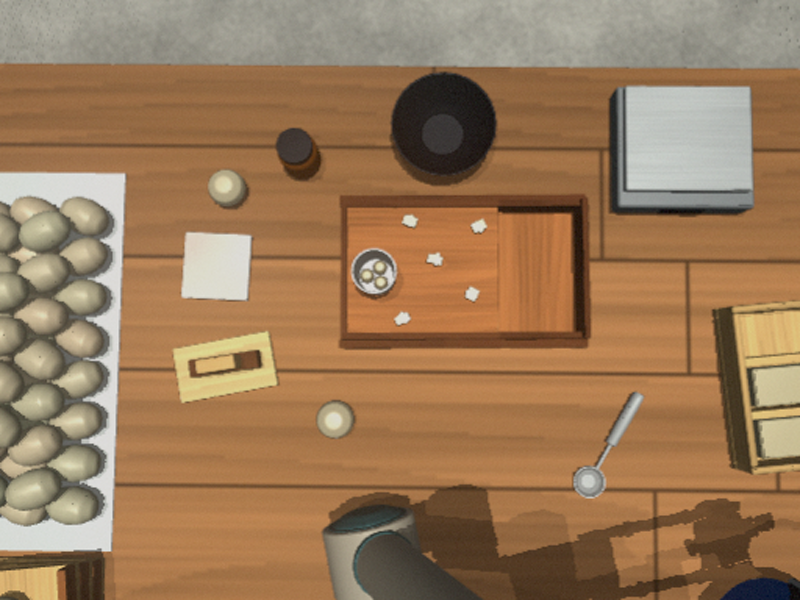

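View pics/scene0v.png

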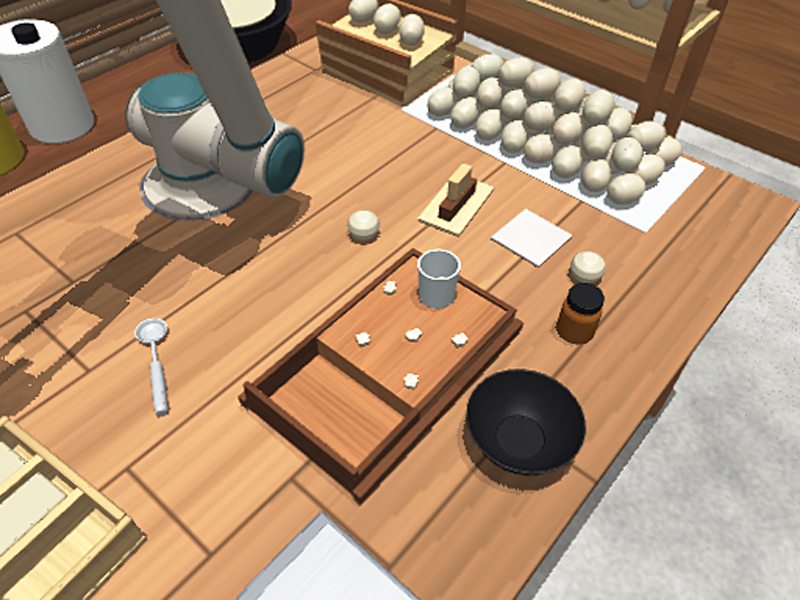

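The top view shows the board at view pixels (342–590, 197–347) with the trough on the right. The cup is at (374,273), and the five chips are at (410,220), (479,226), (434,259), (472,294) and (402,318). The tile is at (217,266), the scraper on its slab at (225,366), and soap_a at (335,419). I'll enlarge this for precise readings.

```bash
python3 - <<'E'
import cv2
i=cv2.imread('pics/top0.png')
c=i[112:284,105:385]; cv2.imwrite('pics/crop1.png',cv2.resize(c,None,fx=2.857,fy=2.857,interpolation=cv2.INTER_CUBIC))
E
```

```text
(no output)
```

View pics/crop1.png

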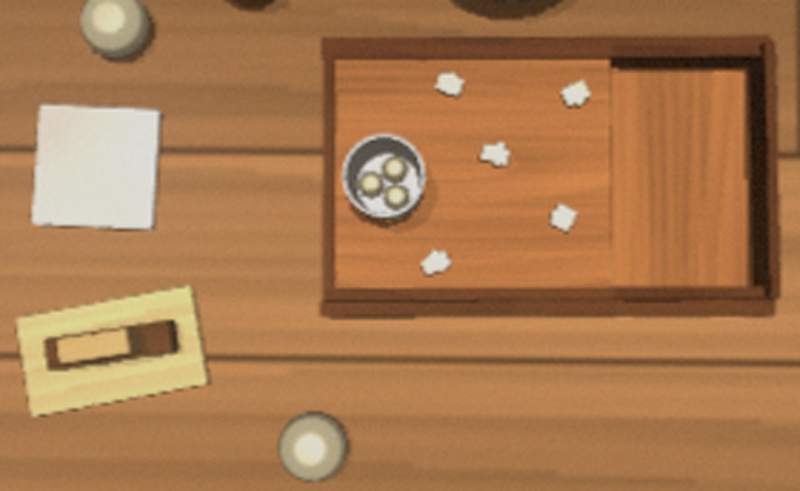

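```bash
python3 - <<'E'
from h import *
np.set_printoptions(precision=4,suppress=True)
def W(p,z): 
    p=np.array(p,float); return px2w('top0',p/2.857+[105-.3,112-.3],z)[:,:2]
print('flat',W([(335,59),(335,289),(612,289),(612,59)],.05))
print('outer lip',W([(322,38),(322,302)],.056))
print('trough outer',W([(774,38),(776,300)],.070))
print('cup',W([(385,178)],.125),'r',W([(344,178),(426,178),(385,135),(385,221)],.125))
print('lumps',W([(395,168),(371,184),(397,196)],.078))
print('chips',W([(450,84),(576,93),(495,154),(563,217),(436,263)],.059))
t=W([(39,104),(160,109),(154,230),(32,224)],.008);print('tile',t,t.mean(0))
s=W([(17,319),(192,287),(208,382),(33,415)],.01);print('slab',s,s.mean(0),np.degrees(np.arctan2(*(s[0]-s[1])[::-1])))
g=W([(55,334),(128,326),(131,356),(60,365)],.089);print('grip',g,g.mean(0))
b=W([(45,338),(175,321),(178,352),(48,370)],.042);print('block',b,b.mean(0))
print('soap_a',W([(313,447)],.03),'soap_b',W([(115,22)],.03))
E
```

```text
flat [[ 0.6958  0.0939]
 [ 0.4948  0.0907]
 [ 0.4971 -0.1484]
 [ 0.6979 -0.1481]]
outer lip [[0.713  0.1049]
 [0.4834 0.1012]]
trough outer [[ 0.713  -0.2845]
 [ 0.4885 -0.2847]]
cup [[0.5829 0.0444]] r [[0.5826 0.0776]
 [0.5832 0.0111]
 [0.618  0.0448]
 [0.5479 0.0439]]
lumps [[0.597  0.0388]
 [0.5832 0.0589]
 [0.5731 0.0368]]
chips [[ 0.6729 -0.0069]
 [ 0.666  -0.116 ]
 [ 0.6122 -0.0463]
 [ 0.5583 -0.1052]
 [ 0.5177  0.0035]]
tile [[0.661  0.3656]
 [0.6574 0.2558]
 [0.5476 0.2585]
 [0.552  0.3686]] [0.6045 0.3121]
slab [[0.4665 0.3787]
 [0.4966 0.2227]
 [0.4121 0.2065]
 [0.3814 0.3616]] [0.4391 0.2924] 100.92108934236555
grip [[0.454  0.3197]
 [0.4612 0.259 ]
 [0.4363 0.2558]
 [0.4283 0.3147]] [0.4449 0.2873]
block [[0.4501 0.3429]
 [0.4659 0.2302]
 [0.4391 0.2269]
 [0.4225 0.3394]] [0.4444 0.2849]
soap_a [[0.3575 0.1097]] soap_b [[0.7317 0.2928]]
```

The crop gives me the cup at about (0.583, 0.044). The board is centred near (0.5965, -0.023) with about 0.5° yaw, and the tile is at (0.6045, 0.312). The slab is at (0.439, 0.292), turned about 11°. Next I'll write a planner that prints move rows.

```bash
cat >> h.py <<'E'
def tool(psi,delta,flip=1,roll=0):
    """tool z: yaw psi deg, delta deg below horizontal; tool y horizontal-left if flip=1; extra roll about tool z (deg)"""
    p,d=np.radians([psi,delta])
    z=np.array([np.cos(d)*np.cos(p),np.cos(d)*np.sin(p),-np.sin(d)])
    y=flip*np.array([-np.sin(p),np.cos(p),0]); x=np.cross(y,z)
    return R.from_matrix(np.c_[x,y,z])*R.from_rotvec([0,0,np.radians(roll)])
def plan(wps,start=None):
    """wps: (tcp,Rot,nrows). prints rounded rows"""
    s=status.get_state()
    p,q=(np.array(s['position']),R.from_quat(s['ee_rot'],scalar_first=True)) if start is None else start
    X=[];O=[]
    for P,Q,n in wps:
        p0,q0=p,q; dr=(q0.inv()*Q).as_rotvec()
        for k in range(1,n+1):
            f=k/n; pt=p0+(np.array(P)-p0)*f; qt=q0*R.from_rotvec(dr*f)
            dx=np.round(q.inv().apply(pt-p)/.3,3); do=np.round((q.inv()*qt).as_rotvec()/np.radians(60),3)
            p=p+q.apply(dx*.3); q=q*R.from_rotvec(do*np.radians(60))
            X.append(dx.tolist());O.append(do.tolist())
    for i in range(0,len(X),8): print(f'xyz={X[i:i+8]}\nrot={O[i:i+8]}')
    m=max(np.linalg.norm(X,axis=1))*300; r=max(np.linalg.norm(O,axis=1))*60; print('max mm %.1f deg %.1f rows %d'%(m,r,len(X)))
    return p,q
def st():
    s=status.get_state(); T=R.from_quat(s['ee_rot'],scalar_first=True).as_matrix()
    print('t%.2f'%s['clock'],'q',np.degrees(s['qpos']).round(1),'p',np.round(s['position'],4),'z',T[:,2].round(3),'y',T[:,1].round(3),'F',np.round(s['contact_force'],1),'w%.4f g%.1f'%(s['width'],s['gripper_force']))
    open('log.txt','a').write(json.dumps([list(map(float,s['qpos'])),list(map(float,s['position'])),list(map(float,s['ee_rot']))])+'\n')
E
python3 - <<'E'
from h import *
st()
plan([((.42,.03,.30),tool(0,90),16)])
print(get_image('wrist')['tool_from_camera'])
E
```

```text
t0.10 q [-77.9  15.8  86.3  -0.   78.   -6.9] p [ 0.1878 -0.543   0.2305] z [-0.     0.002 -1.   ] y [ 0.327 -0.945 -0.002] F [ 0.1 -0.3 -0.2] w0.0854 g0.0
xyz=[[0.085, -0.097, -0.014], [0.1, -0.081, -0.015], [0.113, -0.062, -0.014], [0.122, -0.041, -0.014], [0.127, -0.019, -0.015], [0.129, 0.003, -0.014], [0.126, 0.026, -0.014], [0.12, 0.047, -0.015]]
rot=[[-0.0, -0.0, -0.168], [0.0, -0.0, -0.167], [0.0, -0.0, -0.168], [0.0, -0.001, -0.168], [0.0, 0.0, -0.167], [-0.0, 0.0, -0.168], [-0.0, 0.0, -0.167], [-0.0, -0.0, -0.168]]
xyz=[[0.11, 0.067, -0.014], [0.096, 0.086, -0.015], [0.08, 0.101, -0.014], [0.061, 0.114, -0.015], [0.04, 0.122, -0.014], [0.018, 0.128, -0.015], [-0.004, 0.128, -0.014], [-0.027, 0.126, -0.015]]
rot=[[-0.0, -0.0, -0.168], [-0.0, -0.0, -0.167], [0.0, -0.001, -0.168], [-0.0, 0.0, -0.168], [-0.0, 0.0, -0.167], [-0.0, -0.0, -0.168], [-0.0, -0.0, -0.168], [-0.0, -0.0, -0.167]]
max mm 39.0 deg 10.1 rows 16
[[-1.04369116e-03 -9.52140702e-01 -3.05658296e-01  7.91108737e-02]
 [ 9.99999373e-01 -8.69600650e-04 -7.05717245e-04 -4.16311912e-04]
 [ 4.06141461e-04 -3.05658841e-01  9.52141013e-01 -1.41133633e-01]
 [ 0.00000000e+00  0.00000000e+00  0.00000000e+00  1.00000000e+00]]
```

```bash
python3 - <<'E'
from h import *
plan([((.42,.03,.30),tool(0,90,-1),16)])
E
```

```text
xyz=[[0.085, -0.097, -0.014], [0.082, -0.099, -0.015], [0.081, -0.1, -0.014], [0.078, -0.103, -0.014], [0.077, -0.103, -0.015], [0.074, -0.106, -0.014], [0.072, -0.106, -0.014], [0.07, -0.109, -0.015]]
rot=[[-0.0, 0.0, 0.02], [-0.0, 0.0, 0.02], [-0.0, 0.0, 0.02], [-0.0, 0.0, 0.019], [-0.0, 0.0, 0.02], [-0.001, 0.0, 0.02], [0.0, 0.0, 0.02], [0.0, 0.0, 0.02]]
xyz=[[0.067, -0.109, -0.014], [0.066, -0.112, -0.014], [0.062, -0.112, -0.015], [0.061, -0.114, -0.014], [0.058, -0.115, -0.015], [0.056, -0.116, -0.014], [0.053, -0.117, -0.015], [0.051, -0.118, -0.014]]
rot=[[0.0, 0.0, 0.02], [0.0, 0.0, 0.02], [0.0, 0.0, 0.019], [-0.0, 0.0, 0.02], [-0.0, 0.0, 0.02], [-0.0, 0.0, 0.02], [-0.0, 0.0, 0.02], [-0.0, 0.0, 0.02]]
max mm 39.2 deg 1.2 rows 16
```

{"fn": "apply_moves", "kwargs": {
  "xyz": [
    [0.085,-0.097,-0.014],
    [0.082,-0.099,-0.015],
    [0.081,-0.1,-0.014],
    [0.078,-0.103,-0.014],
    [0.077,-0.103,-0.015],
    [0.074,-0.106,-0.014],
    [0.072,-0.106,-0.014],
    [0.07,-0.109,-0.015]
  ],
  "rot": [
    [0,0,0.02],
    [0,0,0.02],
    [0,0,0.02],
    [0,0,0.02],
    [0,0,0.02],
    [0,0,0.02],
    [0,0,0.02],
    [0,0,0.02]
  ],
  "hand": [1,1,1,1,1,1,1,1],
  "force": 40
}}

```text
clock: 1.15
position: [0.3043, -0.2555, 0.2658]
ee_rot: [-0.0, 0.997, 0.082, 0.0]
contact_force: [0.3, 0.2, -0.1]
width: 0.0857
gripper_force: 0.0
```

```bash
python3 -c "
from h import *
st()"
```

```text
t1.15 q [-50.1  -1.1 101.6   0.   79.5  30.5] p [ 0.3043 -0.2555  0.2658] z [ 0.  0. -1.] y [ 0.163 -0.987 -0.   ] F [ 0.3  0.2 -0.1] w0.0857 g0.0
```

{"fn": "apply_moves", "kwargs": {
  "xyz": [
    [0.067,-0.109,-0.014],
    [0.066,-0.112,-0.014],
    [0.062,-0.112,-0.015],
    [0.061,-0.114,-0.014],
    [0.058,-0.115,-0.015],
    [0.056,-0.116,-0.014],
    [0.053,-0.117,-0.015],
    [0.051,-0.118,-0.014]
  ],
  "rot": [
    [0,0,0.02],
    [0,0,0.02],
    [0,0,0.02],
    [0,0,0.02],
    [0,0,0.02],
    [0,0,0.02],
    [0,0,0.02],
    [0,0,0.02]
  ],
  "hand": [1,1,1,1,1,1,1,1]
}}

```text
clock: 2.15
position: [0.4208, 0.0305, 0.3003]
ee_rot: [0.0, 1.0, -0.001, -0.0]
contact_force: [-0.2, -0.3, 0.3]
width: 0.0854
gripper_force: 0.0
```

```bash
python3 -c "
from h import *
st()"
```

```text
t2.15 q [-5.3  0.3 95.4 -0.  84.3 84.9] p [0.4208 0.0305 0.3003] z [-0. -0. -1.] y [-0.003 -1.     0.   ] F [-0.2 -0.3  0.3] w0.0854 g0.0
```

{"fn": "apply_moves", "kwargs": {
  "xyz": [
    [0,0,0],
    [0,0,0],
    [0,0,0]
  ],
  "rot": [
    [0,0.16,0],
    [0,0.16,0],
    [0,0.16,0]
  ],
  "hand": [1,1,1]
}}

```text
clock: 2.52
position: [0.4207, 0.0296, 0.3006]
ee_rot: [0.0, 0.968, -0.001, 0.251]
contact_force: [-0.1, -0.0, -1.1]
width: 0.0854
gripper_force: 0.0
```

```bash
python3 -c "
from h import *
st()"
```

```text
t2.52 q [ -9.4 -15.8 114.6   5.7  52.6  78.4] p [0.4207 0.0296 0.3006] z [ 0.487 -0.001 -0.874] y [-0.001 -1.     0.001] F [-0.1 -0.  -1.1] w0.0854 g0.0
```

```bash
cat > fk.py <<'E'
from h import *
from scipy.optimize import least_squares
rows=[json.loads(l) for l in open('log.txt')]
ry=lambda a:R.from_euler('y',a); rz=lambda a:R.from_euler('z',a)
S4=1
def rot(q): return rz(q[0])*ry(q[1]+q[2])*rz(S4*q[3])*ry(q[4])*rz(q[5]+0)  # tool offset below
def fitrot():
    global S4
    for S4 in(1,-1):
        C=[(rot(r[0]).inv()*R.from_quat(r[2],scalar_first=True)).as_rotvec() for r in rows]; print(S4,np.degrees(C).round(1).tolist())
def pos(q,P,Rm):
    a1,off,d1,L2,a3,L3,L6=P
    A=rz(q[0])
    return A.apply([a1,off,d1])+(A*ry(q[1])).apply([0,0,L2])+(A*ry(q[1]+q[2])).apply([a3,0,L3])+Rm.apply([0,0,L6])
if __name__=='__main__':
    fitrot()
    f=lambda P:np.concatenate([pos(r[0],P,R.from_quat(r[2],scalar_first=True))-r[1] for r in rows]+[1e-3*(np.array(P)-[0,0,.3,.4,0,.4,.25])])
    s=least_squares(f,[0,0.05,.3,.4,0,.4,.25]); print(s.x.round(4),np.abs(s.fun[:-7]).max())
E
sort -u log.txt -o log.txt; python3 fk.py
```

```text
1 [[0.0, 0.0, 90.0], [0.0, 0.0, 90.0], [-0.0, 0.0, 90.0], [-0.0, -0.0, 90.0]]
-1 [[-0.0, -0.0, 90.0], [5.6, 8.5, 96.7], [-0.0, 0.0, 90.0], [0.0, -0.0, 90.0]]
[0.     0.0694 0.1368 0.6297 0.0604 0.4211 0.3645] 1.221011997842858e-06
```

```bash
cat >> fk.py <<'E'
PR=[0,.0694,.1368,.6297,.0604,.4211,.3645]
LO=np.array([-2.89,-.75,.22,-1.18,.11,-2.7]);HI=np.array([2.89,2.08,2.7,4.32,2.71,2.7])
def FK(q):
    Rm=rot(q)*rz(np.pi/2); return pos(q,PR,Rm),Rm
def IK(p,Q,q0,clip=False):
    def f(q):
        a,b=FK(q); return np.r_[(a-p)*3,(b.inv()*Q).as_rotvec()]
    s=least_squares(f,np.clip(q0,LO+1e-3,HI-1e-3),bounds=(LO-2*(not clip),HI+2*(not clip))); return s.x,np.linalg.norm(s.fun)
E
python3 - <<'E'
import fk; fk.S4=1
from fk import *
q0=np.array(status.get_state()['qpos'])
G=np.array([.583,.0443,.095])
def show(lbl,G,Q,seed,d=.027):
    q,e=IK(G+Q.apply([0,0,d]),Q,seed); print(lbl,np.degrees(q).round(0),'e%.4f'%e,'OK' if e<1e-3 and ((q>LO)&(q<HI)).all() else 'bad')
qf=q0.copy();qf[3]+=np.pi;qf[4]=.5;qf[5]-=np.pi
for psi in(-30,0,30):
  for d in(60,50,40,30,20,0):
    Q=tool(psi,d,-1); show(f'n psi{psi} d{d}',G,Q,q0); show(f'f psi{psi} d{d}',G,Q,qf)
E
```

```text
n psi-30 d60 [  8.  19. 117. -44.  26. 165.] e0.0000 bad
f psi-30 d60 [   8.   19.  117.  316.   26. -195.] e0.0000 bad
n psi-30 d50 [ 12.  20. 123. -81.  26. 204.] e0.0000 bad
f psi-30 d50 [  12.   20.  123.  279.   26. -156.] e0.0000 bad
n psi-30 d40 [ 16.  24. 129.  72. -35.  55.] e0.0000 bad
f psi-30 d40 [  16.   24.  129.  252.   35. -125.] e0.0000 bad
n psi-30 d30 [ 20.  30. 134.  59. -50.  73.] e0.0000 bad
f psi-30 d30 [  20.   30.  134.  239.   50. -107.] e0.0000 OK
n psi-30 d20 [ 23.  38. 137.  54. -67.  86.] e0.0000 bad
f psi-30 d20 [ 23.  38. 137. 234.  67. -94.] e0.0000 OK
n psi-30 d0 [ 25.  57. 139.  56. -99. 103.] e0.0000 bad
f psi-30 d0 [ 25.  57. 139. 236.  99. -77.] e0.0000 OK
n psi0 d60 [ -3.  16. 122.   8.  12.  79.] e0.0000 OK
f psi0 d60 [  -3.   16.  122.  188.  -12. -101.] e0.0000 bad
n psi0 d50 [ -4.  17. 130. -20.  -7. 107.] e0.0000 bad
f psi0 d50 [ -4.  17. 130. 160.   7. -73.] e0.0000 OK
n psi0 d40 [ -4.  21. 138.  -7. -29.  93.] e0.0000 bad
f psi0 d40 [ -4.  21. 138. 173.  29. -87.] e0.0000 OK
n psi0 d30 [ -5.  29. 145.  -5. -54.  91.] e0.0000 bad
f psi0 d3
[... 237 characters left out ...]
7. 171. 140. -97.] e0.0000 bad
n psi30 d60 [-14.  18. 119.  47.  29.   7.] e0.0000 OK
f psi30 d60 [-14.  18. 119.  47.  29.   7.] e0.0000 OK
n psi30 d50 [-19.  19. 126.  79.  30. -29.] e0.0000 OK
f psi30 d50 [-19.  19. 126.  79.  30. -29.] e0.0000 OK
n psi30 d40 [-24.  22. 133. 102.  39. -57.] e0.0000 OK
f psi30 d40 [-24.  22. 133. 102.  39. -57.] e0.0000 OK
n psi30 d30 [-29.  29. 138. 114.  54. -77.] e0.0000 OK
f psi30 d30 [-29.  29. 138. 114.  54. -77.] e0.0000 OK
n psi30 d20 [-33.  38. 143. 118.  71. -91.] e0.0000 OK
f psi30 d20 [-33.  38. 143. 118.  71. -91.] e0.0000 OK
n psi30 d0 [ -36.   61.  146.  112.  100. -114.] e0.0000 OK
f psi30 d0 [ -36.   61.  146.  112.  100. -114.] e0.0000 OK
```

```bash
cat >> fk.py <<'E'
VL=.7*np.array([2.57,2.57,3.14,3.14,3.14,3.14])/8
def sim(wps,q=None,p=None,Q=None,verbose=True):
    q=np.array(status.get_state()['qpos']) if q is None else q
    p,Qc=FK(q)
    for P,Qt,n in wps:
        p0,q0=p,Qc; dr=(q0.inv()*Qt).as_rotvec(); worst=0
        for k in range(1,n+1):
            qn,e=IK(p0+(np.array(P)-p0)*k/n,q0*R.from_rotvec(dr*k/n),q,True)
            worst=max(worst,np.max(np.abs(qn-q)/VL)); q=qn
            if e>2e-3: print('  unreached row',k,'e%.3f'%e)
        p,Qc=np.array(P),Qt
        if verbose: print(np.degrees(q).round(0),'speed ratio %.2f'%worst,'step mm %.0f deg %.1f'%(np.linalg.norm(p-p0)*1e3/n,np.degrees(np.linalg.norm(dr))/n))
    return q
E
python3 - <<'E'
from fk import *
d=.027
def at(G,Q,back=0): return np.array(G)+Q.apply([0,0,d-back])
Q1=tool(30,35,-1); G=np.array([.583,.0443,.097])
A=[(at(G,Q1,.12)+[0,0,.0],Q1,10),(at(G,Q1),Q1,5),(at(G+[0,0,.10],Q1),Q1,4)]
q=sim(A)
print('pour')
for psi in(0,20,40):
  for dl in(20,5):
    print(psi,dl)
    Qa=tool(psi,dl,-1); T=np.array([.59,-.19,.0])
    q2=sim([(at(T+[0,0,.20],Qa),Qa,10),(at(T+[0,0,.14],Qa),Qa*R.from_euler('z',90,degrees=True),10),(at(T+[0,0,.13],Qa),Qa*R.from_euler('z',175,degrees=True),10)],q)
print('tile')
for psi in(30,60):
    print(psi)
    Qa=tool(psi,35,-1); T=np.array([.6045,.312,.0])
    q2=sim([(at(T+[0,0,.15],Qa),Qa,10),(at(T+[0,0,.055],Qa),Qa,5),(at(T+[0,0,.055],Qa,.12),Qa,5)],q)
E
```

```text
[-43.  12. 138.  84.  52. -52.] speed ratio 0.98 step mm 18 deg 3.9
[-27.  25. 136. 109.  46. -67.] speed ratio 0.33 step mm 24 deg 0.0
[-27.  12. 129.  89.  43. -39.] speed ratio 0.46 step mm 25 deg 0.0
pour
0 20
[-47.  20. 137. 124.  56. -70.] speed ratio 0.25 step mm 25 deg 3.3
[-47.  30. 141. 130.  64.   7.] speed ratio 0.50 step mm 6 deg 9.0
[-47.  32. 141. 131.  65.  91.] speed ratio 0.53 step mm 1 deg 8.5
0 5
[-49.  35. 144. 130.  84. -89.] speed ratio 0.49 step mm 25 deg 4.2
[-49.  47. 146. 131.  93.  -9.] speed ratio 0.51 step mm 6 deg 9.0
[-49.  49. 146. 131.  94.  74.] speed ratio 0.53 step mm 1 deg 8.5
20 20
[-55.  24. 126.  93.  65. -58.] speed ratio 0.28 step mm 24 deg 1.8
[-55.  32. 129.  97.  66.  20.] speed ratio 0.50 step mm 6 deg 9.0
[-55.  33. 130.  98.  67. 104.] speed ratio 0.53 step mm 1 deg 8.5
20 5
[-58.  35. 131. 101.  82. -76.] speed ratio 0.42 step mm 24 deg 3.2
[-58.  43. 132. 102.  84.   4.] speed ratio 0.51 step mm 6 deg 9.0
[-58.  45. 132. 102.  84.  88.] speed ratio 0.53 step mm 1 deg 8.5
40 20
[-56.  29. 113.  73.  78. -51.] speed ratio 0.34 step mm 23 deg 1.8
[-56.  35. 115.  75.  76.  31.] speed ratio 0.52 step mm 6 deg 9.0
[-56.  36. 115.  75.  75. 114.] speed ratio 0.53 step mm 1 deg 8.5
40 5
[-58.  38. 116.  80.  89. -64.] speed ratio 0.40 step mm 23 deg 3.2
[-58.  44. 117.  81.  88.  19.] speed ratio 0.53 step mm 6 deg 9.0
[-58.  45. 117.  81.  88. 103.] speed ratio 0.53 step mm 1 deg 8.5
tile
30
[ 16.  20. 126. 149.  24. -70.] speed ratio 0.44 step mm 27 deg 0.0
[ 16.  32. 131. 161.  39. -84.] speed ratio 0.24 step mm 19 deg 0.0
[ 11.  19. 140. 153.  36. -78.] speed ratio 0.23 step mm 24 deg 0.0
60
[  0.  24. 118.  88.  45. -41.] speed ratio 0.22 step mm 28 deg 3.0
[  0.  34. 122. 102.  46. -61.] speed ratio 0.26 step mm 19 deg 0.0
[-11.  24. 126.  86.  51. -53.] speed ratio 0.22 step mm 24 deg 0.0
```

```bash
python3 - <<'E'
from fk import *
d=.027
def at(G,Q,back=0): return np.array(G)+Q.apply([0,0,d-back])
Q1=tool(30,35,-1); G=np.array([.583,.0443,.095])
A=[(at(G,Q1,.12),Q1,16)]
sim(A); plan(A)
E
```

```text
[-43.  12. 138.  85.  52. -53.] speed ratio 0.61 step mm 11 deg 2.5
xyz=[[0.002, 0.005, 0.037], [0.001, 0.006, 0.038], [-0.0, 0.006, 0.037], [-0.002, 0.007, 0.037], [-0.002, 0.009, 0.037], [-0.004, 0.008, 0.037], [-0.005, 0.01, 0.036], [-0.007, 0.01, 0.036]]
rot=[[0.021, 0.026, -0.023], [0.021, 0.027, -0.024], [0.022, 0.026, -0.023], [0.021, 0.026, -0.024], [0.021, 0.027, -0.023], [0.021, 0.026, -0.024], [0.021, 0.026, -0.023], [0.022, 0.027, -0.024]]
xyz=[[-0.007, 0.011, 0.035], [-0.009, 0.011, 0.035], [-0.01, 0.012, 0.035], [-0.011, 0.013, 0.034], [-0.013, 0.013, 0.033], [-0.014, 0.013, 0.033], [-0.015, 0.013, 0.032], [-0.016, 0.014, 0.031]]
rot=[[0.021, 0.026, -0.023], [0.021, 0.026, -0.023], [0.021, 0.027, -0.024], [0.021, 0.026, -0.023], [0.021, 0.027, -0.024], [0.022, 0.026, -0.023], [0.021, 0.026, -0.024], [0.021, 0.027, -0.023]]
max mm 11.5 deg 2.5 rows 16
```

{"fn": "apply_moves", "kwargs": {
  "xyz": [
    [0.002,0.005,0.037],
    [0.001,0.006,0.038],
    [0,0.006,0.037],
    [-0.002,0.007,0.037],
    [-0.002,0.009,0.037],
    [-0.004,0.008,0.037],
    [-0.005,0.01,0.036],
    [-0.007,0.01,0.036]
  ],
  "rot": [
    [0.021,0.026,-0.023],
    [0.021,0.027,-0.024],
    [0.022,0.026,-0.023],
    [0.021,0.026,-0.024],
    [0.021,0.027,-0.023],
    [0.021,0.026,-0.024],
    [0.021,0.026,-0.023],
    [0.022,0.027,-0.024]
  ],
  "hand": [1,1,1,1,1,1,1,1]
}}

```text
clock: 3.52
position: [0.4682, 0.0176, 0.2234]
ee_rot: [-0.061, 0.927, 0.116, 0.352]
contact_force: [-1.0, -0.2, -0.5]
width: 0.0847
gripper_force: 0.0
```

{"fn": "apply_moves", "kwargs": {
  "xyz": [
    [-0.007,0.011,0.035],
    [-0.009,0.011,0.035],
    [-0.01,0.012,0.035],
    [-0.011,0.013,0.034],
    [-0.013,0.013,0.033],
    [-0.014,0.013,0.033],
    [-0.015,0.013,0.032],
    [-0.016,0.014,0.031]
  ],
  "rot": [
    [0.021,0.026,-0.023],
    [0.021,0.026,-0.023],
    [0.021,0.027,-0.024],
    [0.021,0.026,-0.023],
    [0.021,0.027,-0.024],
    [0.022,0.026,-0.023],
    [0.021,0.026,-0.024],
    [0.021,0.027,-0.023]
  ],
  "hand": [1,1,1,1,1,1,1,1]
}}

```text
clock: 4.53
position: [0.5162, 0.0057, 0.1471]
ee_rot: [-0.12, 0.858, 0.229, 0.444]
contact_force: [-0.7, 0.8, -0.2]
width: 0.0853
gripper_force: 0.0
```

```bash
python3 - <<'E'
from fk import *
st(); shot('wrist','w1')
# refine cup from wrist view: project rim & base circle
im=cv2.imread('pics/w1.png')
t=np.linspace(0,2*np.pi,40)
for r,z,c in((.034,.125,(0,0,255)),(.030,.05,(255,0,0))):
    P=np.c_[.583+r*np.cos(t),.0443+r*np.sin(t),0*t+z]
    cv2.polylines(im,[w2px('w1',P).astype(np.int32)],True,c,1)
cv2.imwrite('pics/w1v.png',im)
d=.027
def at(G,Q,back=0): return np.array(G)+Q.apply([0,0,d-back])
Q1=tool(30,35,-1); G=np.array([.583,.0443,.095])
plan([(at(G,Q1),Q1,6)])
E
```

```text
t4.53 q [-42.6  12.  138.2  84.5  51.6 -52.6] p [0.5162 0.0057 0.1471] z [ 0.707  0.41  -0.576] y [ 0.5   -0.866 -0.002] F [-0.7  0.8 -0.2] w0.0853 g0.0
xyz=[[0.002, -0.001, 0.066], [0.002, -0.0, 0.067], [0.002, -0.001, 0.066], [0.002, -0.001, 0.066], [0.002, -0.0, 0.066], [0.002, -0.001, 0.067]]
rot=[[-0.0, 0.001, -0.001], [-0.0, 0.001, -0.0], [-0.001, 0.001, -0.001], [0.0, 0.0, -0.001], [-0.0, 0.001, -0.0], [-0.0, 0.001, -0.001]]
max mm 20.1 deg 0.1 rows 6
```

View pics/w1v.png

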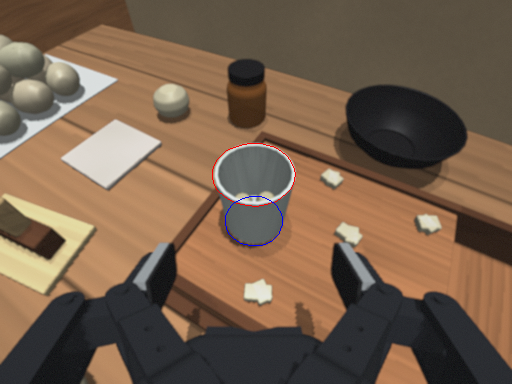

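The wrist view shows the projected rim circle (centre 254,174) lying on the cup's rim, so the calibration is good. The cup sits centred between the pads, so I'm going in and closing.

{"fn": "apply_moves", "kwargs": {
  "xyz": [
    [0.002,-0.001,0.066],
    [0.002,0,0.067],
    [0.002,-0.001,0.066],
    [0.002,-0.001,0.066],
    [0.002,0,0.066],
    [0.002,-0.001,0.067]
  ],
  "rot": [
    [0,0,0],
    [0,0,0],
    [0,0,0],
    [0,0,0],
    [0,0,0],
    [0,0,0]
  ],
  "hand": [1,1,1,1,1,1]
}}

```text
clock: 5.32
position: [0.6022, 0.0572, 0.0814]
ee_rot: [-0.12, 0.858, 0.229, 0.444]
contact_force: [-0.1, 0.3, 0.0]
width: 0.0852
gripper_force: 0.0
```

{"fn": "apply_moves", "kwargs": {
  "xyz": [
    [0,0,0],
    [0,0,0],
    [0,0,0],
    [0,0,0],
    [0,0,0],
    [0,0,0]
  ],
  "rot": [
    [0,0,0],
    [0,0,0],
    [0,0,0],
    [0,0,0],
    [0,0,0],
    [0,0,0]
  ],
  "hand": [-1,-1,-1,-1,-1,-1],
  "force": 40
}}

```text
clock: 6.08
position: [0.6017, 0.0568, 0.0817]
ee_rot: [-0.12, 0.858, 0.229, 0.444]
contact_force: [-2.0, -1.0, 0.8]
width: 0.0639
gripper_force: 43.8
```

```bash
python3 - <<'E'
from fk import *
st(); shot('wrist','w2')
d=.027
def at(G,Q,back=0): return np.array(G)+Q.apply([0,0,d-back])
Q1=tool(30,35,-1); G=np.array([.583,.0443,.095]);Qa=tool(30,10,-1)
r=lambda a:R.from_euler('z',a,degrees=True)
T=np.array([.585,-.185,0])
A=[(at(G+[0,0,.08],Q1),Q1,4),(at(T+[0,0,.17],Qa),Qa,12),(at(T+[0,0,.135],Qa),Qa*r(80),8),(at(T+[0,0,.125],Qa),Qa*r(160),8)]
sim(A);plan(A)
E
```

```text
t6.08 q [-26.3  24.8 135.5 108.8  45.9 -66.7] p [0.6017 0.0568 0.0817] z [ 0.707  0.409 -0.577] y [ 0.499 -0.867 -0.003] F [-2.  -1.   0.8] w0.0639 g43.8
[-27.  14. 130.  93.  43. -45.] speed ratio 0.35 step mm 19 deg 0.1
[-58.  36. 124.  88.  80. -70.] speed ratio 0.29 step mm 19 deg 2.1
[-58.  40. 125.  89.  80.   5.] speed ratio 0.60 step mm 4 deg 10.0
[-58.  42. 125.  89.  80.  83.] speed ratio 0.62 step mm 1 deg 10.0
xyz=[[0.053, 0.001, -0.038], [0.053, 0.001, -0.037], [0.052, 0.001, -0.038], [0.053, 0.002, -0.037], [-0.016, 0.055, -0.026], [-0.015, 0.056, -0.026], [-0.014, 0.055, -0.026], [-0.013, 0.056, -0.028]]
rot=[[-0.0, 0.001, -0.001], [-0.0, 0.001, -0.001], [-0.001, 0.001, -0.0], [0.0, 0.0, -0.001], [0.0, 0.035, 0.0], [0.0, 0.035, 0.0], [0.0, 0.034, 0.0], [0.0, 0.035, 0.0]]
xyz=[[-0.012, 0.055, -0.027], [-0.011, 0.055, -0.028], [-0.01, 0.056, -0.029], [-0.009, 0.055, -0.029], [-0.008, 0.056, -0.029], [-0.007, 0.055, -0.029], [-0.006, 0.056, -0.03], [-0.004, 0.055, -0.029]]
rot=[[0.0, 0.035, 0.0], [0.0, 0.035, 0.0], [0.0, 0.034, 0.0], [0.0, 0.035, 0.0], [0.0, 0.035, 0.0], [0.0, 0.035, 0.0], [0.0, 0.034, 0.0], [0.0, 0.035, 0.0]]
xyz=[[-0.014, -0.0, 0.002], [-0.015, 0.003, 0.003], [-0.013, 0.004, 0.002], [-0.013, 0.008, 0.003], [-0.011, 0.009, 0.002], [-0.009, 0.011, 0.003], [-0.007, 0.012, 0.002], [-0.005, 0.014, 0.003]]
rot=[[0.0, -0.0, 0.167], [0.0, -0.0, 0.166], [0.0, -0.0, 0.167], [0.0, -0.0, 0.167], [0.0, -0.0, 0.166], [0.0, -0.0, 0.167], [0.0, -0.0, 0.167], [0.0, -0.0, 0.166]]
xyz=[[-0.001, 0.004, 0.001], [0.0, 0.004, 0.0], [0.001, 0.004, 0.001], [0.001, 0.004, 0.001], [0.002, 0.003, 0.001], [0.003, 0.004, 0.0], [0.003, 0.002, 0.001], [0.004, 0.002, 0.001]]
rot=[[0.0, -0.0, 0.167], [-0.0, -0.0, 0.166], [-0.0, -0.0, 0.167], [-0.0, -0.0, 0.167], [-0.0, -0.0, 0.167], [-0.0, -0.0, 0.166], [-0.0, -0.0, 0.167], [-0.0, -0.0, 0.167]]
max mm 19.6 deg 10.0 rows 32
```

View pics/w2.png

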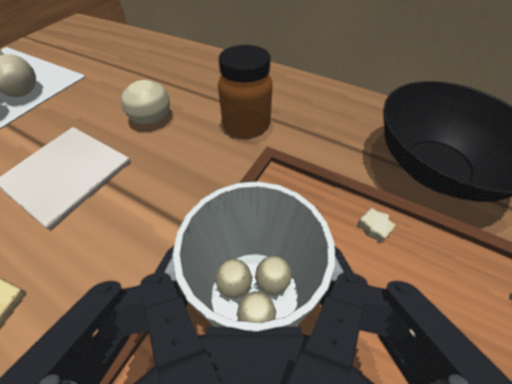

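The cup is gripped at 64 mm width, with all three lumps visible inside (around pixels 255,285). Now I'll lift it and carry it to the trough.

{"fn": "apply_moves", "kwargs": {
  "xyz": [
    [0.053,0.001,-0.038],
    [0.053,0.001,-0.037],
    [0.052,0.001,-0.038],
    [0.053,0.002,-0.037],
    [-0.016,0.055,-0.026],
    [-0.015,0.056,-0.026],
    [-0.014,0.055,-0.026],
    [-0.013,0.056,-0.028]
  ],
  "rot": [
    [0,0.001,-0.001],
    [0,0.001,-0.001],
    [-0.001,0.001,0],
    [0,0,-0.001],
    [0,0.035,0],
    [0,0.035,0],
    [0,0.034,0],
    [0,0.035,0]
  ],
  "hand": [-1,-1,-1,-1,-1,-1,-1,-1]
}}

```text
clock: 7.12
position: [0.604, -0.0211, 0.1609]
ee_rot: [-0.136, 0.822, 0.22, 0.507]
contact_force: [-0.5, -0.2, -2.0]
width: 0.0635
gripper_force: 44.4
```

{"fn": "apply_moves", "kwargs": {
  "xyz": [
    [-0.012,0.055,-0.027],
    [-0.011,0.055,-0.028],
    [-0.01,0.056,-0.029],
    [-0.009,0.055,-0.029],
    [-0.008,0.056,-0.029],
    [-0.007,0.055,-0.029],
    [-0.006,0.056,-0.03],
    [-0.004,0.055,-0.029]
  ],
  "rot": [
    [0,0.035,0],
    [0,0.035,0],
    [0,0.034,0],
    [0,0.035,0],
    [0,0.035,0],
    [0,0.035,0],
    [0,0.034,0],
    [0,0.035,0]
  ],
  "hand": [-1,-1,-1,-1,-1,-1,-1,-1]
}}

```text
clock: 8.12
position: [0.6082, -0.1726, 0.1646]
ee_rot: [-0.166, 0.74, 0.198, 0.621]
contact_force: [-0.6, 0.6, -1.8]
width: 0.0638
gripper_force: 44.5
```

```bash
python3 -c "
from h import *
st()"
```

```text
t8.12 q [-58.5  36.2 124.3  88.1  80.  -70.2] p [ 0.6082 -0.1726  0.1646] z [ 0.853  0.492 -0.174] y [ 0.5   -0.866  0.   ] F [-0.6  0.6 -1.8] w0.0638 g44.5
```

{"fn": "apply_moves", "kwargs": {
  "xyz": [
    [-0.014,0,0.002],
    [-0.015,0.003,0.003],
    [-0.013,0.004,0.002],
    [-0.013,0.008,0.003],
    [-0.011,0.009,0.002],
    [-0.009,0.011,0.003],
    [-0.007,0.012,0.002],
    [-0.005,0.014,0.003]
  ],
  "rot": [
    [0,0,0.167],
    [0,0,0.166],
    [0,0,0.167],
    [0,0,0.167],
    [0,0,0.166],
    [0,0,0.167],
    [0,0,0.167],
    [0,0,0.166]
  ],
  "hand": [-1,-1,-1,-1,-1,-1,-1,-1]
}}

```text
clock: 9.12
position: [0.6083, -0.172, 0.1293]
ee_rot: [-0.527, 0.694, -0.326, 0.367]
contact_force: [-0.1, 0.6, -1.6]
width: 0.0636
gripper_force: 44.6
```

{"fn": "apply_moves", "kwargs": {
  "xyz": [
    [-0.001,0.004,0.001],
    [0,0.004,0],
    [0.001,0.004,0.001],
    [0.001,0.004,0.001],
    [0.002,0.003,0.001],
    [0.003,0.004,0],
    [0.003,0.002,0.001],
    [0.004,0.002,0.001]
  ],
  "rot": [
    [0,0,0.167],
    [0,0,0.166],
    [0,0,0.167],
    [0,0,0.167],
    [0,0,0.167],
    [0,0,0.166],
    [0,0,0.167],
    [0,0,0.167]
  ],
  "hand": [-1,-1,-1,-1,-1,-1,-1,-1]
}}

```text
clock: 10.12
position: [0.6084, -0.172, 0.1195]
ee_rot: [0.64, -0.322, 0.696, 0.058]
contact_force: [-0.5, -0.4, -2.0]
width: 0.0636
gripper_force: 44.5
```

{"fn": "apply_moves", "kwargs": {
  "xyz": [
    [0,0,0],
    [0,0,0],
    [0,0,0],
    [0,0,0]
  ],
  "rot": [
    [0,0,0.15],
    [0,0,0.15],
    [0,0,0],
    [0,0,0]
  ],
  "hand": [-1,-1,-1,-1]
}}

```text
clock: 10.62
position: [0.6083, -0.1718, 0.1199]
ee_rot: [0.624, -0.212, 0.736, 0.155]
contact_force: [-0.4, 0.8, -0.7]
width: 0.064
gripper_force: 44.5
```

```bash
python3 - <<'E'
from h import *
st(); shot('scene','s3'); shot('wrist','w3'); shot('top','t3')
a=cv2.imread('pics/s3.png')[140:330,140:340]; b=cv2.imread('pics/w3.png'); c=cv2.imread('pics/t3.png')[112:240,200:400]
rs=lambda i:cv2.resize(i,(400,int(400*i.shape[0]/i.shape[1])),interpolation=cv2.INTER_CUBIC)
a,b,c=rs(a),rs(b),rs(c)
L=np.vstack([a]) ; Rr=np.vstack([b,c]); H=min(600,max(len(L),len(Rr)))
o=np.zeros((600,800,3),np.uint8); o[:len(L),:400]=L[:600]; o[:len(Rr),400:]=Rr[:600]
cv2.imwrite('pics/c3.png',o)
E
```

```text
t10.62 q [-58.4  41.7 125.3  89.2  79.9 101.2] p [ 0.6083 -0.1718  0.1199] z [ 0.853  0.492 -0.174] y [-0.505  0.862 -0.036] F [-0.4  0.8 -0.7] w0.0640 g44.5
```

View pics/c3.png

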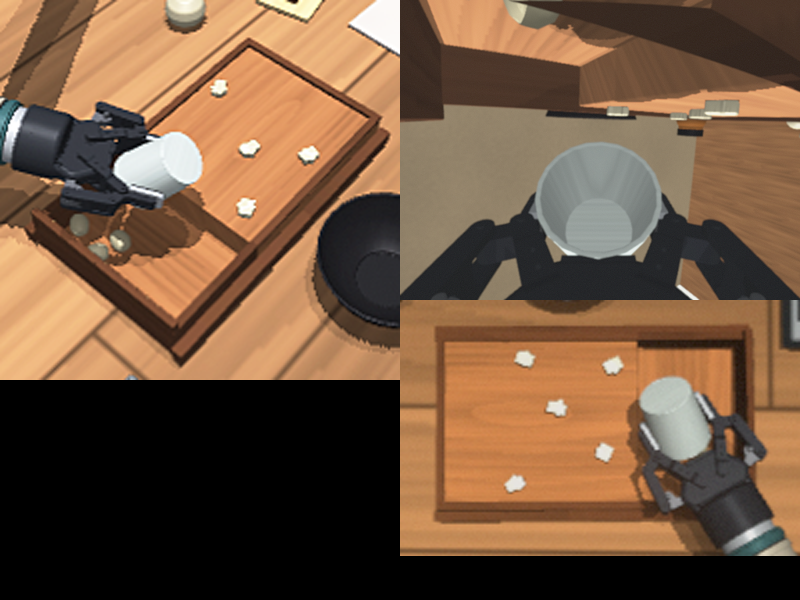

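The wrist view shows the cup empty, and the scene view shows all three lumps in the trough. Next I'll roll back and carry the cup to the tile.

```bash
python3 - <<'E'
from fk import *
Qa=tool(30,10,-1); r=lambda a:R.from_euler('z',a,degrees=True)
p=np.array(status.get_state()['position']); Q2=tool(60,35,-1)
C=np.array([.6045+.0112,.312+.0195,0])
A=[(p+[0,.01,.08],Qa*r(95),8),(p+[0,.06,.11],Qa*r(15),8),(C+[0,0,.16],Q2,14),(C+[0,0,.0425],Q2,10)]
sim(A);plan(A)
E
```

```text
[-58.  32. 124.  88.  80.  29.] speed ratio 0.58 step mm 10 deg 10.4
[-54.  27. 128.  91.  78. -49.] speed ratio 0.63 step mm 7 deg 10.0
[  0.  21. 117.  84.  45. -36.] speed ratio 0.34 step mm 32 deg 3.3
[  0.  34. 122. 102.  46. -61.] speed ratio 0.16 step mm 12 deg 0.0
xyz=[[-0.033, 0.002, -0.004], [-0.034, -0.003, -0.004], [-0.032, -0.01, -0.003], [-0.029, -0.015, -0.004], [-0.027, -0.02, -0.004], [-0.022, -0.025, -0.004], [-0.018, -0.028, -0.003], [-0.012, -0.031, -0.004]]
rot=[[0.0, -0.0, -0.173], [0.0, -0.0, -0.173], [0.0, -0.0, -0.172], [0.0, -0.0, -0.173], [0.0, -0.0, -0.173], [0.0, -0.0, -0.173], [0.001, -0.0, -0.173], [-0.0, -0.0, -0.173]]
xyz=[[-0.019, -0.013, 0.008], [-0.017, -0.015, 0.008], [-0.014, -0.019, 0.008], [-0.01, -0.02, 0.008], [-0.007, -0.022, 0.008], [-0.003, -0.023, 0.008], [0.001, -0.023, 0.009], [0.006, -0.022, 0.008]]
rot=[[-0.0, -0.0, -0.167], [0.0, -0.0, -0.166], [0.0, -0.0, -0.167], [0.0, -0.0, -0.166], [0.0, -0.0, -0.167], [0.0, -0.0, -0.167], [0.0, -0.0, -0.166], [0.0, -0.0, -0.167]]
xyz=[[-0.03, -0.086, 0.056], [-0.026, -0.084, 0.06], [-0.02, -0.08
[... 381 characters left out ...]
081], [0.02, -0.065, 0.082], [0.025, -0.062, 0.083], [0.03, -0.059, 0.084], [0.034, -0.055, 0.085], [-0.032, -0.0, 0.022], [-0.032, -0.0, 0.023]]
rot=[[0.03, -0.034, -0.031], [0.029, -0.033, -0.031], [0.03, -0.034, -0.031], [0.029, -0.033, -0.031], [0.029, -0.034, -0.031], [0.03, -0.033, -0.031], [-0.0, 0.0, 0.0], [-0.0, 0.0, 0.0]]
xyz=[[-0.032, -0.0, 0.022], [-0.032, -0.0, 0.023], [-0.032, -0.0, 0.022], [-0.032, -0.0, 0.023], [-0.032, -0.0, 0.022], [-0.032, -0.0, 0.023], [-0.032, -0.0, 0.022], [-0.032, -0.0, 0.023]]
rot=[[-0.0, 0.0, 0.0], [-0.0, 0.0, 0.0], [-0.0, 0.0, 0.0], [-0.0, 0.0, 0.0], [-0.0, 0.0, 0.0], [-0.0, 0.0, 0.0], [-0.0, 0.0, 0.0], [-0.0, 0.0, 0.0]]
max mm 32.2 deg 10.4 rows 40
```

{"fn": "apply_moves", "kwargs": {
  "xyz": [
    [-0.033,0.002,-0.004],
    [-0.034,-0.003,-0.004],
    [-0.032,-0.01,-0.003],
    [-0.029,-0.015,-0.004],
    [-0.027,-0.02,-0.004],
    [-0.022,-0.025,-0.004],
    [-0.018,-0.028,-0.003],
    [-0.012,-0.031,-0.004]
  ],
  "rot": [
    [0,0,-0.173],
    [0,0,-0.173],
    [0,0,-0.172],
    [0,0,-0.173],
    [0,0,-0.173],
    [0,0,-0.173],
    [0.001,0,-0.173],
    [0,0,-0.173]
  ],
  "hand": [-1,-1,-1,-1,-1,-1,-1,-1]
}}

```text
clock: 11.78
position: [0.6081, -0.1616, 0.2003]
ee_rot: [-0.569, 0.647, -0.41, 0.299]
contact_force: [0.2, 0.2, -0.9]
width: 0.0639
gripper_force: 44.5
```

{"fn": "apply_moves", "kwargs": {
  "xyz": [
    [-0.019,-0.013,0.008],
    [-0.017,-0.015,0.008],
    [-0.014,-0.019,0.008],
    [-0.01,-0.02,0.008],
    [-0.007,-0.022,0.008],
    [-0.003,-0.023,0.008],
    [0.001,-0.023,0.009],
    [0.006,-0.022,0.008]
  ],
  "rot": [
    [0,0,-0.167],
    [0,0,-0.166],
    [0,0,-0.167],
    [0,0,-0.166],
    [0,0,-0.167],
    [0,0,-0.167],
    [0,0,-0.166],
    [0,0,-0.167]
  ],
  "hand": [-1,-1,-1,-1,-1,-1,-1,-1]
}}

```text
clock: 12.78
position: [0.6082, -0.1113, 0.2303]
ee_rot: [-0.244, 0.759, 0.102, 0.595]
contact_force: [0.6, -0.7, -0.9]
width: 0.0636
gripper_force: 44.5
```

{"fn": "apply_moves", "kwargs": {
  "xyz": [
    [-0.03,-0.086,0.056],
    [-0.026,-0.084,0.06],
    [-0.02,-0.084,0.063],
    [-0.016,-0.082,0.067],
    [-0.01,-0.081,0.069],
    [-0.006,-0.078,0.073],
    [0,-0.077,0.074],
    [0.005,-0.074,0.077]
  ],
  "rot": [
    [0.029,-0.033,-0.031],
    [0.03,-0.034,-0.031],
    [0.029,-0.033,-0.031],
    [0.03,-0.034,-0.031],
    [0.029,-0.033,-0.031],
    [0.03,-0.034,-0.031],
    [0.029,-0.033,-0.031],
    [0.029,-0.033,-0.031]
  ],
  "hand": [-1,-1,-1,-1,-1,-1,-1,-1]
}}

```text
clock: 13.78
position: [0.6121, 0.1428, 0.1903]
ee_rot: [-0.242, 0.779, 0.302, 0.493]
contact_force: [0.5, -0.3, -1.4]
width: 0.0635
gripper_force: 44.5
```

{"fn": "apply_moves", "kwargs": {
  "xyz": [
    [0.009,-0.071,0.079],
    [0.015,-0.069,0.081],
    [0.02,-0.065,0.082],
    [0.025,-0.062,0.083],
    [0.03,-0.059,0.084],
    [0.034,-0.055,0.085],
    [-0.032,0,0.022],
    [-0.032,0,0.023]
  ],
  "rot": [
    [0.03,-0.034,-0.031],
    [0.029,-0.033,-0.031],
    [0.03,-0.034,-0.031],
    [0.029,-0.033,-0.031],
    [0.029,-0.034,-0.031],
    [0.03,-0.033,-0.031],
    [0,0,0],
    [0,0,0]
  ],
  "hand": [-1,-1,-1,-1,-1,-1,-1,-1]
}}

```text
clock: 14.78
position: [0.6149, 0.3325, 0.1368]
ee_rot: [-0.232, 0.767, 0.444, 0.4]
contact_force: [0.4, -0.2, -2.4]
width: 0.0641
gripper_force: 44.5
```

```bash
python3 - <<'E'
from fk import *
st(); shot('wrist','w4')
C=np.array([.6045+.0112,.312+.0195,0]);Q2=tool(60,35,-1)
plan([(C+[0,0,.0425],Q2,8)])
E
```

```text
t14.78 q [  0.5  23.7 118.   87.5  45.1 -40.9] p [0.6149 0.3325 0.1368] z [ 0.408  0.711 -0.573] y [ 0.867 -0.498 -0.   ] F [ 0.4 -0.2 -2.4] w0.0641 g44.5
xyz=[[-0.031, 0.001, 0.022], [-0.032, 0.0, 0.022], [-0.031, 0.001, 0.023], [-0.031, 0.001, 0.022], [-0.031, 0.001, 0.022], [-0.032, 0.0, 0.022], [-0.031, 0.001, 0.022], [-0.031, 0.0, 0.023]]
rot=[[-0.0, 0.0, -0.0], [-0.001, 0.0, -0.0], [-0.0, 0.001, -0.0], [-0.0, -0.0, -0.0], [-0.001, 0.0, -0.001], [-0.0, 0.0, 0.0], [-0.001, 0.001, 0.0], [0.0, -0.0, 0.0]]
max mm 11.6 deg 0.1 rows 8
```

View pics/w4.png

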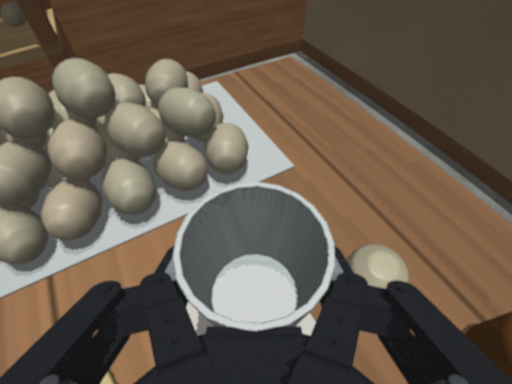

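The cup sits in the grip exactly as before, with its rim at (255,255), so it hasn't slipped. Lowering it now.

{"fn": "apply_moves", "kwargs": {
  "xyz": [
    [-0.031,0.001,0.022],
    [-0.032,0,0.022],
    [-0.031,0.001,0.023],
    [-0.031,0.001,0.022],
    [-0.031,0.001,0.022],
    [-0.032,0,0.022],
    [-0.031,0.001,0.022],
    [-0.031,0,0.023]
  ],
  "rot": [
    [0,0,0],
    [0,0,0],
    [0,0,0],
    [0,0,0],
    [0,0,0],
    [0,0,0],
    [0,0,0],
    [0,0,0]
  ],
  "hand": [-1,-1,-1,-1,-1,-1,-1,-1]
}}

```text
clock: 15.82
position: [0.6173, 0.3314, 0.0448]
ee_rot: [-0.231, 0.768, 0.443, 0.4]
contact_force: [0.4, 0.6, -0.3]
width: 0.0638
gripper_force: 44.6
```

{"fn": "apply_moves", "kwargs": {
  "xyz": [
    [-0.0055,0,0.0038],
    [0,0,0]
  ],
  "rot": [
    [0,0,0],
    [0,0,0]
  ],
  "hand": [-1,-1]
}}

```text
clock: 16.08
position: [0.6173, 0.3315, 0.0432]
ee_rot: [-0.232, 0.768, 0.443, 0.4]
contact_force: [-0.2, 0.3, -2.2]
width: 0.0637
gripper_force: 44.5
```

{"fn": "apply_moves", "kwargs": {
  "xyz": [
    [-0.0055,0,0.0038],
    [0,0,0]
  ],
  "rot": [
    [0,0,0],
    [0,0,0]
  ],
  "hand": [-1,-1]
}}

```text
clock: 16.32
position: [0.6174, 0.3315, 0.0413]
ee_rot: [-0.231, 0.768, 0.443, 0.4]
contact_force: [-0.4, 0.5, -1.0]
width: 0.064
gripper_force: 44.5
```

{"fn": "apply_moves", "kwargs": {
  "xyz": [
    [-0.0027,0,0.0019],
    [0,0,0]
  ],
  "rot": [
    [0,0,0],
    [0,0,0]
  ],
  "hand": [-1,-1]
}}

```text
clock: 16.58
position: [0.6173, 0.3314, 0.04]
ee_rot: [-0.231, 0.768, 0.443, 0.4]
contact_force: [0.9, 0.5, -1.9]
width: 0.0637
gripper_force: 44.5
```

{"fn": "apply_moves", "kwargs": {
  "xyz": [
    [-0.0027,0,0.0019],
    [0,0,0]
  ],
  "rot": [
    [0,0,0],
    [0,0,0]
  ],
  "hand": [-1,-1]
}}

```text
clock: 16.82
position: [0.6176, 0.3318, 0.0399]
ee_rot: [-0.232, 0.768, 0.443, 0.401]
contact_force: [-1.3, -1.1, 3.7]
width: 0.064
gripper_force: 44.5
```

{"fn": "apply_moves", "kwargs": {
  "xyz": [
    [0,0,0],
    [0,0,0],
    [0,0,0],
    [0,0,0],
    [0,0,0]
  ],
  "rot": [
    [0,0,0],
    [0,0,0],
    [0,0,0],
    [0,0,0],
    [0,0,0]
  ],
  "hand": [0.7,1,1,1,1]
}}

```text
clock: 17.45
position: [0.6174, 0.3314, 0.0389]
ee_rot: [-0.231, 0.768, 0.443, 0.4]
contact_force: [0.6, -1.0, -0.0]
width: 0.0849
gripper_force: 0.0
```

```bash
python3 - <<'E'
from fk import *
st(); shot('wrist','w5')
s=status.get_state();p=np.array(s['position']);Q=R.from_quat(s['ee_rot'],scalar_first=True)
# next: back out, then tool-down over the scraper
g=np.array([.4447,.286]); 
A=[(p+Q.apply([0,0,-.1]),Q,5),(p+Q.apply([0,0,-.1])+[-.03,-.03,.10],Q,4)]
q=sim(A)
for yaw in (10,100,-80):
    a=np.radians(yaw); x=np.array([np.cos(a),np.sin(a),0]); z=np.array([0,0,-1.]); Qd=R.from_matrix(np.c_[x,np.cross(z,x),z])
    print(yaw,Qd.as_matrix()[:,1].round(2)); sim([(np.r_[g,.2],Qd,20),(np.r_[g,.08],Qd,6),((.6,.06,.13),Qd,8)],q)
E
```

```text
t17.45 q [  0.4  34.2 122.  101.8  46.3 -61.1] p [0.6174 0.3314 0.0389] z [ 0.409  0.71  -0.573] y [ 0.866 -0.5   -0.001] F [ 0.6 -1.  -0. ] w0.0849 g0.0
[ -9.  26. 126.  89.  50. -54.] speed ratio 0.18 step mm 20 deg 0.0
[-14.  13. 123.  73.  55. -36.] speed ratio 0.30 step mm 27 deg 0.0
10 [ 0.17 -0.98  0.  ]
[ 25.  13.  95.  -0.  72. 105.] speed ratio 0.63 step mm 6 deg 3.7
[ 25.  19. 105.  -0.  56. 105.] speed ratio 0.17 step mm 20 deg 0.0
[-1. 22. 92. -0. 66. 79.] speed ratio 0.28 step mm 35 deg 0.0
100 [0.98 0.17 0.  ]
[25. 13. 95.  0. 72. 15.] speed ratio 0.28 step mm 6 deg 3.4
[ 25.  19. 105.  -0.  56.  15.] speed ratio 0.17 step mm 20 deg 0.0
[ -1.  22.  92.  -0.  66. -11.] speed ratio 0.28 step mm 35 deg 0.0
-80 [-0.98 -0.17 -0.  ]
  unreached row 14 e0.054
  unreached row 15 e0.110
  unreached row 16 e0.170
  unreached row 17 e0.232
  unreached row 18 e0.295
  unreached row 19 e0.359
  unreached row 20 e0.423
[  7.   9. 107.  20.  62. 155.] speed ratio 1.61 step mm 6 deg 7.2
  unreached row 1 e0.413
  unreached row 2 e0.402
  unreached row 3 e0.390
  unreached row 4 e0.378
  unreached row 5 e0.366
  unreached row 6 e0.353
[ 10.  17. 117.  24.  43. 155.] speed ratio 0.21 step mm 20 deg 0.0
  unreached row 1 e0.331
  unreached row 2 e0.308
  unreached row 3 e0.284
  unreached row 4 e0.259
  unreached row 5 e0.234
  unreached row 6 e0.209
  unreached row 7 e0.184
  unreached row 8 e0.160
[ -7.  21.  94.   7.  64. 155.] speed ratio 0.22 step mm 35 deg 0.0
```

View pics/w5.png

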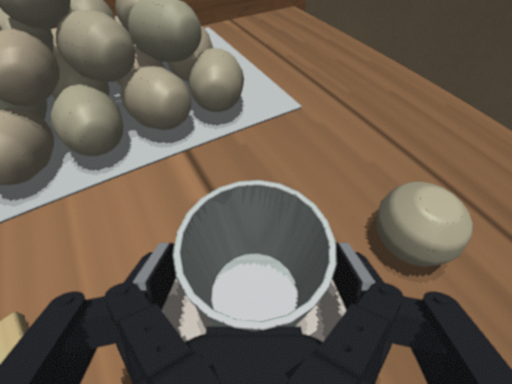

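The cup stands released on the tile, with both pads clear of it and its rim at (255,253). I'll back out and go over the scraper.

```bash
cat >> fk.py <<'E'
def down(yaw):
    a=np.radians(yaw); x=np.array([np.cos(a),np.sin(a),0]); z=np.array([0,0,-1.]); return R.from_matrix(np.c_[x,np.cross(z,x),z])
E
python3 - <<'E'
from fk import *
s=status.get_state();p=np.array(s['position']);Q=R.from_quat(s['ee_rot'],scalar_first=True)
b=p+Q.apply([0,0,-.1])
A=[(b,Q,4),(b+[-.03,-.03,.10],Q,4),((.4447,.286,.17),down(98),16)]
sim(A);plan(A)
E
```

```text
[ -9.  26. 126.  89.  50. -54.] speed ratio 0.22 step mm 25 deg 0.0
[-14.  13. 123.  73.  55. -36.] speed ratio 0.30 step mm 27 deg 0.0
[25. 14. 97.  0. 68. 17.] speed ratio 0.34 step mm 7 deg 4.1
xyz=[[-0.0, 0.0, -0.083], [-0.0, 0.0, -0.084], [0.0, -0.0, -0.083], [-0.0, 0.0, -0.083], [0.049, -0.009, -0.076], [0.048, -0.009, -0.076], [0.049, -0.01, -0.075], [0.049, -0.009, -0.076]]
rot=[[0.0, 0.0, 0.0], [0.0, 0.0, 0.0], [0.0, 0.0, 0.0], [0.0, 0.0, 0.0], [0.0, 0.0, 0.0], [0.0, 0.0, 0.0], [0.0, 0.0, 0.0], [0.0, 0.0, 0.0]]
xyz=[[-0.005, -0.024, 0.003], [-0.004, -0.024, 0.003], [-0.002, -0.025, 0.004], [-0.002, -0.024, 0.005], [0.0, -0.024, 0.005], [0.001, -0.024, 0.006], [0.002, -0.024, 0.006], [0.004, -0.024, 0.006]]
rot=[[0.019, -0.055, -0.036], [0.019, -0.055, -0.037], [0.019, -0.056, -0.036], [0.019, -0.055, -0.037], [0.019, -0.055, -0.036], [0.019, -0.055, -0.037], [0.019, -0.055, -0.036], [0.018, -0.055, -0.037]]
xyz=[[0.005, -0.023, 0.006], [0.006, -0.023, 0.007], [0.007, -0.023, 0.007], [0.009, -0.022, 0.006], [0.01, -0.022, 0.007], [0.011, -0.021, 0.007], [0.012, -0.021, 0.006], [0.013, -0.02, 0.006]]
rot=[[0.019, -0.056, -0.036], [0.019, -0.055, -0.037], [0.019, -0.055, -0.036], [0.019, -0.055, -0.037], [0.019, -0.055, -0.036], [0.019, -0.055, -0.037], [0.019, -0.055, -0.036], [0.019, -0.056, -0.037]]
max mm 27.3 deg 4.2 rows 24
```

{"fn": "apply_moves", "kwargs": {
  "xyz": [
    [0,0,-0.083],
    [0,0,-0.084],
    [0,0,-0.083],
    [0,0,-0.083],
    [0.049,-0.009,-0.076],
    [0.048,-0.009,-0.076],
    [0.049,-0.01,-0.075],
    [0.049,-0.009,-0.076]
  ],
  "rot": [
    [0,0,0],
    [0,0,0],
    [0,0,0],
    [0,0,0],
    [0,0,0],
    [0,0,0],
    [0,0,0],
    [0,0,0]
  ],
  "hand": [1,1,1,1,1,1,1,1]
}}

```text
clock: 18.5
position: [0.5458, 0.2304, 0.197]
ee_rot: [-0.231, 0.768, 0.443, 0.4]
contact_force: [0.4, -0.5, -0.8]
width: 0.0854
gripper_force: 0.0
```

{"fn": "apply_moves", "kwargs": {
  "xyz": [
    [-0.005,-0.024,0.003],
    [-0.004,-0.024,0.003],
    [-0.002,-0.025,0.004],
    [-0.002,-0.024,0.005],
    [0,-0.024,0.005],
    [0.001,-0.024,0.006],
    [0.002,-0.024,0.006],
    [0.004,-0.024,0.006]
  ],
  "rot": [
    [0.019,-0.055,-0.036],
    [0.019,-0.055,-0.037],
    [0.019,-0.056,-0.036],
    [0.019,-0.055,-0.037],
    [0.019,-0.055,-0.036],
    [0.019,-0.055,-0.037],
    [0.019,-0.055,-0.036],
    [0.018,-0.055,-0.037]
  ],
  "hand": [1,1,1,1,1,1,1,1]
}}

```text
clock: 19.5
position: [0.4948, 0.2584, 0.183]
ee_rot: [-0.12, 0.742, 0.625, 0.208]
contact_force: [0.8, 0.4, 0.9]
width: 0.0854
gripper_force: 0.0
```

{"fn": "apply_moves", "kwargs": {
  "xyz": [
    [0.005,-0.023,0.006],
    [0.006,-0.023,0.007],
    [0.007,-0.023,0.007],
    [0.009,-0.022,0.006],
    [0.01,-0.022,0.007],
    [0.011,-0.021,0.007],
    [0.012,-0.021,0.006],
    [0.013,-0.02,0.006]
  ],
  "rot": [
    [0.019,-0.056,-0.036],
    [0.019,-0.055,-0.037],
    [0.019,-0.055,-0.036],
    [0.019,-0.055,-0.037],
    [0.019,-0.055,-0.036],
    [0.019,-0.055,-0.037],
    [0.019,-0.055,-0.036],
    [0.019,-0.056,-0.037]
  ],
  "hand": [1,1,1,1,1,1,1,1]
}}

```text
clock: 20.5
position: [0.4439, 0.2859, 0.1699]
ee_rot: [0.0, 0.655, 0.755, -0.001]
contact_force: [-0.9, 0.3, -0.1]
width: 0.0853
gripper_force: 0.0
```

```bash
python3 - <<'E'
from fk import *
st(); shot('wrist','w6'); 
im=cv2.imread('pics/w6.png')
a=np.radians(8);u=np.array([np.cos(a),np.sin(a)]);v=np.array([-u[1],u[0]])
for (hx,hy,z,c) in((.011,.03,.089,(0,0,255)),(.014,.055,.042,(255,0,0))):
    P=[np.r_[np.array([.4447,.286])+i*hx*u+j*hy*v,z] for i,j in((1,1),(1,-1),(-1,-1),(-1,1))]
    cv2.polylines(im,[w2px('w6',P).astype(np.int32)],True,c,1)
cv2.imwrite('pics/w6v.png',im)
E
```

```text
t20.50 q [25.3 14.3 97.5 -0.1 68.3 17.3] p [0.4439 0.2859 0.1699] z [-0.001 -0.003 -1.   ] y [ 0.99   0.141 -0.001] F [-0.9  0.3 -0.1] w0.0853 g0.0
```

View pics/w6v.png

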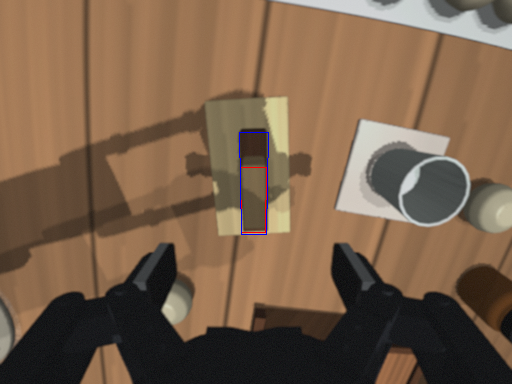

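The overlay matches the scraper (block at x 240–268, y 130–233), and the cup stands on the tile at (420,185). Descending and gripping.

{"fn": "apply_moves", "kwargs": {
  "xyz": [
    [0,0.002,0.067],
    [0,0,0.067],
    [0,0,0.067],
    [0,0,0.067],
    [0,0,0.067],
    [0,0,0.065],
    [0,0,0]
  ],
  "rot": [
    [0,0,0],
    [0,0,0],
    [0,0,0],
    [0,0,0],
    [0,0,0],
    [0,0,0],
    [0,0,0]
  ],
  "hand": [1,1,1,1,1,1,1]
}}

```text
clock: 21.42
position: [0.4438, 0.2851, 0.0486]
ee_rot: [-0.001, 0.656, 0.755, -0.002]
contact_force: [-0.2, 0.0, 0.3]
width: 0.0853
gripper_force: 0.0
```

{"fn": "apply_moves", "kwargs": {
  "xyz": [
    [0,0,0],
    [0,0,0],
    [0,0,0],
    [0,0,0],
    [0,0,0],
    [0,0,0],
    [0,0,0],
    [0,0,0]
  ],
  "rot": [
    [0,0,0],
    [0,0,0],
    [0,0,0],
    [0,0,0],
    [0,0,0],
    [0,0,0],
    [0,0,0],
    [0,0,0]
  ],
  "hand": [-1,-1,-1,-1,-1,-1,-1,-1],
  "force": 70
}}

```text
clock: 22.42
position: [0.4456, 0.2861, 0.0506]
ee_rot: [0.0, 0.656, 0.755, 0.0]
contact_force: [-0.9, -0.3, 6.1]
width: 0.0216
gripper_force: 68.9
```

```bash
python3 - <<'E'
from fk import *
st()
p=np.array(status.get_state()['position']); h=p[2]-.010; z=.05+h
print('h',h)
Q=down(0.5); Q0=down(98)
A=[(p+[0,0,.11],Q0,4),((.6385,.04,.19),Q,14),((.6385,.04,z+.003),Q,6),((.6385,-.165,z+.003),Q,16)]
q=sim(A);plan(A)
E
```

```text
t22.43 q [ 25.2  21.5 106.6  -0.   51.8  17.2] p [0.4456 0.2861 0.0506] z [ 0.001 -0.    -1.   ] y [0.99  0.14  0.001] F [-0.9 -0.3  6.1] w0.0216 g68.9
h 0.040584335262734944
[25. 15. 98. -0. 67. 17.] speed ratio 0.24 step mm 27 deg 0.0
[-3. 23. 82. -0. 76. 87.] speed ratio 0.34 step mm 22 deg 7.0
[-3. 27. 89. -0. 64. 87.] speed ratio 0.13 step mm 16 deg 0.0
[-21.  28.  87.  -0.  65.  69.] speed ratio 0.09 step mm 13 deg 0.0
xyz=[[-0.0, 0.0, -0.092], [-0.0, 0.0, -0.091], [-0.0, 0.0, -0.092], [-0.0, 0.0, -0.092], [-0.064, 0.037, -0.007], [-0.06, 0.045, -0.007], [-0.053, 0.052, -0.007], [-0.047, 0.058, -0.007]]
rot=[[0.0, 0.0, 0.0], [0.001, 0.0, 0.0], [-0.0, 0.0, 0.0], [0.0, 0.0, 0.001], [0.0, 0.0, 0.116], [0.0, 0.0, 0.116], [0.0, 0.0, 0.116], [0.0, 0.0, 0.116]]
xyz=[[-0.04, 0.063, -0.007], [-0.031, 0.068, -0.007], [-0.023, 0.07, -0.007], [-0.015, 0.073, -0.007], [-0.005, 0.075, -0.007], [0.003, 0.074, -0.007], [0.013, 0.073, -0.007], [0.021, 0.072, -0.007]]
rot=[[0.0, 0.0, 0.116], [0.0, -0.0, 0.116], [0.0, -0.0, 0.116], [0.0, -0.0, 0.116], [0.0, -0.0, 0.116], [0.0, -0.0, 0.116], [0.0,
[... 363 characters left out ...]
]]
xyz=[[-0.0, 0.043, -0.0], [-0.001, 0.042, -0.0], [-0.0, 0.043, -0.0], [-0.0, 0.043, -0.0], [-0.001, 0.043, -0.0], [-0.0, 0.042, -0.0], [-0.0, 0.043, -0.0], [-0.001, 0.043, -0.0]]
rot=[[0.0, -0.0, -0.0], [0.0, -0.0, -0.0], [0.0, -0.0, -0.0], [0.0, -0.0, -0.0], [0.0, -0.0, -0.0], [0.0, -0.0, -0.0], [0.0, -0.0, -0.0], [0.0, -0.0, -0.0]]
xyz=[[-0.0, 0.042, -0.0], [-0.0, 0.043, -0.0], [-0.001, 0.043, -0.0], [-0.0, 0.042, -0.0], [-0.0, 0.043, -0.0], [-0.001, 0.043, -0.0], [-0.0, 0.043, -0.0], [-0.0, 0.042, -0.0]]
rot=[[0.0, -0.0, -0.0], [0.0, -0.0, -0.0], [0.0, -0.0, -0.0], [0.0, -0.0, -0.0], [0.0, -0.0, -0.0], [0.0, -0.0, -0.0], [0.0, -0.0, -0.0], [0.0, -0.0, -0.0]]
max mm 27.6 deg 7.0 rows 40
```

{"fn": "apply_moves", "kwargs": {
  "xyz": [
    [0,0,-0.092],
    [0,0,-0.091],
    [0,0,-0.092],
    [0,0,-0.092],
    [-0.064,0.037,-0.007],
    [-0.06,0.045,-0.007],
    [-0.053,0.052,-0.007],
    [-0.047,0.058,-0.007]
  ],
  "rot": [
    [0,0,0],
    [0,0,0],
    [0,0,0],
    [0,0,0],
    [0,0,0.116],
    [0,0,0.116],
    [0,0,0.116],
    [0,0,0.116]
  ],
  "hand": [-1,-1,-1,-1,-1,-1,-1,-1]
}}

```text
clock: 23.42
position: [0.5, 0.2151, 0.1676]
ee_rot: [-0.0, 0.819, 0.573, -0.001]
contact_force: [0.4, 0.5, -1.2]
width: 0.0212
gripper_force: 68.8
```

{"fn": "apply_moves", "kwargs": {
  "xyz": [
    [-0.04,0.063,-0.007],
    [-0.031,0.068,-0.007],
    [-0.023,0.07,-0.007],
    [-0.015,0.073,-0.007],
    [-0.005,0.075,-0.007],
    [0.003,0.074,-0.007],
    [0.013,0.073,-0.007],
    [0.021,0.072,-0.007]
  ],
  "rot": [
    [0,0,0.116],
    [0,0,0.116],
    [0,0,0.116],
    [0,0,0.116],
    [0,0,0.116],
    [0,0,0.116],
    [0,0,0.116],
    [0,0,0.116]
  ],
  "hand": [-1,-1,-1,-1,-1,-1,-1,-1]
}}

```text
clock: 24.42
position: [0.6104, 0.0746, 0.1842]
ee_rot: [-0.0, 0.992, 0.124, -0.001]
contact_force: [0.2, -0.7, -2.4]
width: 0.0216
gripper_force: 68.8
```

{"fn": "apply_moves", "kwargs": {
  "xyz": [
    [0.03,0.068,-0.007],
    [0.038,0.064,-0.007],
    [0,0,0.054],
    [0,0,0.053],
    [0,0,0.054],
    [0,0,0],
    [0,0,0]
  ],
  "rot": [
    [0,0,0.116],
    [0,0,0.117],
    [0,0,0],
    [0,0,0],
    [0,0,0],
    [0,0,0],
    [0,0,0]
  ],
  "hand": [-1,-1,-1,-1,-1,-1,-1]
}}

```text
clock: 25.3
position: [0.6384, 0.0405, 0.1413]
ee_rot: [0.0, 1.0, 0.005, 0.0]
contact_force: [-0.6, -0.1, -2.2]
width: 0.0213
gripper_force: 68.8
```

```bash
python3 - <<'E'
from fk import *
st(); shot('top','t7'); shot('scene','s7')
c=cv2.imread('pics/t7.png')[112:240,200:400]; a=cv2.imread('pics/s7.png')[130:330,140:360]
o=np.zeros((600,800,3),np.uint8);c=cv2.resize(c,(400,256),interpolation=2);a=cv2.resize(a,(400,364),interpolation=2)
o[:256,:400]=c;o[:364,400:]=a
w=cv2.resize(cv2.imread('pics/w6.png'),(10,10));cv2.imwrite('pics/c7.png',o[:364])
plan([((.6385,.04,.0936),down(.5),4)])
E
```

```text
t25.30 q [-2.6 24.6 85.8 -0.  69.6 86.8] p [0.6384 0.0405 0.1413] z [ 0. -0. -1.] y [ 0.01 -1.    0.  ] F [-0.6 -0.1 -2.2] w0.0213 g68.8
xyz=[[-0.0, 0.0, 0.04], [-0.001, 0.0, 0.041], [-0.0, 0.001, 0.04], [-0.001, -0.0, 0.041]]
rot=[[0.0, -0.0, 0.0], [0.0, -0.001, 0.0], [0.0, -0.0, 0.001], [0.0, -0.001, -0.0]]
max mm 12.3 deg 0.1 rows 4
```

View pics/c7.png

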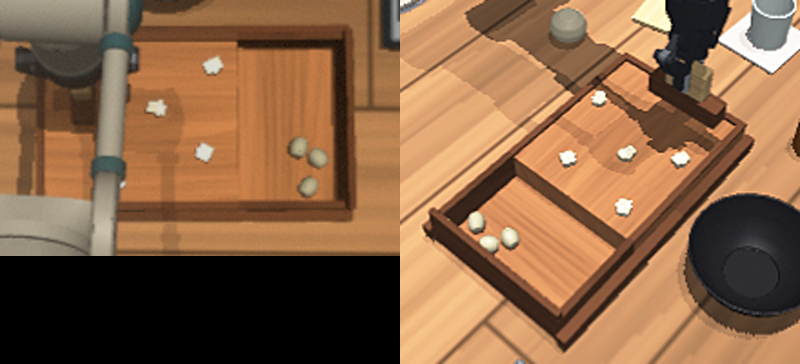

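```bash
python3 - <<'E'
from fk import *
c=np.array([.6384,.0405]);z0=.1413-.0406
im=cv2.imread('pics/s7.png')
def box(hx,hy,za,zb,col):
    for z in(za,zb):
        P=[np.r_[c+[i*hy,j*hx],z] for i,j in((1,1),(1,-1),(-1,-1),(-1,1))]
        cv2.polylines(im,[(w2px('s7',P)*16).astype(np.int32)],True,col,1,cv2.LINE_AA,4)
box(.014,.055,z0,z0+.032,(255,0,0));box(.011,.03,z0+.032,z0+.079,(0,255,0))
cv2.imwrite('pics/c8.png',cv2.resize(im[100:220,250:360],None,fx=4,fy=4,interpolation=2))
E
```

```text
(no output)
```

View pics/c8.png

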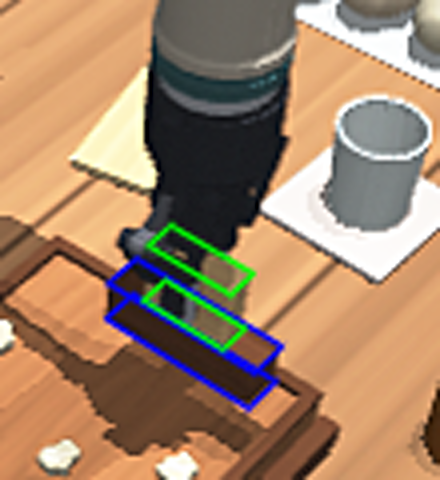

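The overlay lines up with the scraper, so it is held centred and square. That picture was the 11th, one over the limit of 10, so I'll view no more and check numerically from here. Lowering and starting the first stroke.

{"fn": "apply_moves", "kwargs": {
  "xyz": [
    [0,0,0.041],
    [0,0,0.041],
    [0,0,0.04],
    [0,0,0.041],
    [0,0,0]
  ],
  "rot": [
    [0,0,0],
    [0,0,0],
    [0,0,0],
    [0,0,0],
    [0,0,0]
  ],
  "hand": [-1,-1,-1,-1,-1]
}}

```text
clock: 26.02
position: [0.6382, 0.0401, 0.0914]
ee_rot: [0.0, 1.0, 0.005, -0.0]
contact_force: [-0.3, -0.3, -2.2]
width: 0.0214
gripper_force: 68.9
```

{"fn": "apply_moves", "kwargs": {
  "xyz": [
    [0,0.043,0],
    [-0.001,0.042,0],
    [0,0.043,0],
    [0,0.043,0],
    [-0.001,0.043,0],
    [0,0.042,0],
    [0,0.043,0],
    [-0.001,0.043,0]
  ],
  "rot": [
    [0,0,0],
    [0,0,0],
    [0,0,0],
    [0,0,0],
    [0,0,0],
    [0,0,0],
    [0,0,0],
    [0,0,0]
  ],
  "hand": [-1,-1,-1,-1,-1,-1,-1,-1]
}}

```text
clock: 27.02
position: [0.6384, -0.0634, 0.0924]
ee_rot: [0.0, 1.0, 0.005, 0.0]
contact_force: [0.1, 0.4, -1.8]
width: 0.0216
gripper_force: 68.9
```

{"fn": "apply_moves", "kwargs": {
  "xyz": [
    [0,0.042,0],
    [0,0.043,0],
    [-0.001,0.043,0],
    [0,0.042,0],
    [0,0.043,0],
    [-0.001,0.043,0],
    [0,0.043,0],
    [0,0.042,0]
  ],
  "rot": [
    [0,0,0],
    [0,0,0],
    [0,0,0],
    [0,0,0],
    [0,0,0],
    [0,0,0],
    [0,0,0],
    [0,0,0]
  ],
  "hand": [-1,-1,-1,-1,-1,-1,-1,-1]
}}

```text
clock: 28.02
position: [0.6388, -0.1658, 0.0924]
ee_rot: [0.0, 1.0, 0.005, 0.0]
contact_force: [-0.1, 0.7, -3.0]
width: 0.0211
gripper_force: 68.9
```

```bash
python3 - <<'E'
from fk import *
st()
p=np.array(status.get_state()['position']);Q=down(.5)
A=[(p+[0,0,.055],Q,3),((.5545,.045,.148),Q,8),((.5545,.045,.0935),Q,5),((.556,-.165,.0935),Q,16)]
sim(A);plan(A)
E
```

```text
t28.02 q [-20.6  28.5  86.6  -0.   64.9  68.9] p [ 0.6388 -0.1658  0.0924] z [ 0. -0. -1.] y [ 0.009 -1.     0.   ] F [-0.1  0.7 -3. ] w0.0211 g68.9
[-21.  26.  82.   0.  72.  69.] speed ratio 0.14 step mm 18 deg 0.0
[-3. 18. 96.  0. 66. 87.] speed ratio 0.20 step mm 28 deg 0.0
[ -3.  21. 100.  -0.  59.  87.] speed ratio 0.09 step mm 11 deg 0.0
[-23.  22.  97.  -0.  60.  66.] speed ratio 0.11 step mm 13 deg 0.0
xyz=[[0.0, 0.0, -0.061], [0.0, 0.0, -0.061], [0.0, 0.0, -0.061], [-0.034, -0.088, -0.0], [-0.035, -0.088, -0.001], [-0.034, -0.088, 0.0], [-0.034, -0.089, -0.0], [-0.035, -0.088, -0.001]]
rot=[[0.0, -0.0, 0.0], [0.0, -0.0, 0.0], [0.0, -0.0, 0.0], [0.0, -0.0, 0.0], [0.0, -0.0, 0.0], [0.0, -0.0, 0.0], [0.0, -0.0, 0.0], [0.0, -0.0, 0.0]]
xyz=[[-0.034, -0.088, 0.0], [-0.034, -0.088, -0.0], [-0.034, -0.088, -0.001], [-0.0, -0.0, 0.036], [-0.0, -0.0, 0.037], [-0.0, -0.0, 0.036], [-0.0, -0.0, 0.037], [-0.0, -0.0, 0.036]]
rot=[[0.0, -0.0, 0.0], [0.0, -0.0, 0.0], [0.0, -0.0, 0.0], [0.0, -0.0, 0.0], [0.0, -0.0, 0.0], [0.0, -0.0, 0.0], [0.0, -0.0, 0.0], [0.0, -0.0, 0.0]]
xyz=[[-0.0, 0.044, 0.0], [-0.0, 0.043, 0.0], [-0.0, 0.044, 0.0], [-0.0, 0.044, 0.0], [-0.001, 0.044, 0.0], [0.0, 0.043, 0.0], [0.0, 0.044, 0.0], [0.0, 0.044, 0.0]]
rot=[[0.0, -0.0, 0.0], [0.0, -0.0, 0.0], [0.0, -0.0, 0.0], [0.0, -0.0, 0.0], [0.0, -0.0, 0.0], [0.0, -0.0, 0.0], [0.0, -0.0, 0.0], [0.0, -0.0, 0.0]]
xyz=[[-0.0, 0.044, 0.0], [-0.0, 0.043, 0.0], [-0.0, 0.044, 0.0], [-0.0, 0.044, 0.0], [-0.001, 0.044, 0.0], [0.0, 0.043, 0.0], [0.0, 0.044, 0.0], [0.0, 0.044, 0.0]]
rot=[[0.0, -0.0, 0.0], [0.0, -0.0, 0.0], [0.0, -0.0, 0.0], [0.0, -0.0, 0.0], [0.0, -0.0, 0.0], [0.0, -0.0, 0.0], [0.0, -0.0, 0.0], [0.0, -0.0, 0.0]]
max mm 28.6 deg 0.0 rows 32
```

{"fn": "apply_moves", "kwargs": {
  "xyz": [
    [0,0,-0.061],
    [0,0,-0.061],
    [0,0,-0.061],
    [-0.034,-0.088,0],
    [-0.035,-0.088,-0.001],
    [-0.034,-0.088,0],
    [-0.034,-0.089,0],
    [-0.035,-0.088,-0.001]
  ],
  "rot": [
    [0,0,0],
    [0,0,0],
    [0,0,0],
    [0,0,0],
    [0,0,0],
    [0,0,0],
    [0,0,0],
    [0,0,0]
  ],
  "hand": [-1,-1,-1,-1,-1,-1,-1,-1]
}}

```text
clock: 29.02
position: [0.5848, -0.0311, 0.1476]
ee_rot: [0.0, 1.0, 0.005, -0.0]
contact_force: [0.8, 0.3, -2.2]
width: 0.0217
gripper_force: 69.0
```

{"fn": "apply_moves", "kwargs": {
  "xyz": [
    [-0.034,-0.088,0],
    [-0.034,-0.088,0],
    [-0.034,-0.088,-0.001],
    [0,0,0.036],
    [0,0,0.037],
    [0,0,0.036],
    [0,0,0.037],
    [0,0,0.036]
  ],
  "rot": [
    [0,0,0],
    [0,0,0],
    [0,0,0],
    [0,0,0],
    [0,0,0],
    [0,0,0],
    [0,0,0],
    [0,0,0]
  ],
  "hand": [-1,-1,-1,-1,-1,-1,-1,-1]
}}

```text
clock: 30.02
position: [0.5546, 0.0454, 0.0925]
ee_rot: [0.0, 1.0, 0.004, -0.0]
contact_force: [-0.0, 0.4, -2.7]
width: 0.0211
gripper_force: 69.1
```

{"fn": "apply_moves", "kwargs": {
  "xyz": [
    [0,0.044,0],
    [0,0.043,0],
    [0,0.044,0],
    [0,0.044,0],
    [-0.001,0.044,0],
    [0,0.043,0],
    [0,0.044,0],
    [0,0.044,0]
  ],
  "rot": [
    [0,0,0],
    [0,0,0],
    [0,0,0],
    [0,0,0],
    [0,0,0],
    [0,0,0],
    [0,0,0],
    [0,0,0]
  ],
  "hand": [-1,-1,-1,-1,-1,-1,-1,-1]
}}

```text
clock: 31.02
position: [0.5553, -0.06, 0.0935]
ee_rot: [0.0, 1.0, 0.005, 0.0]
contact_force: [-0.0, 0.5, -2.4]
width: 0.0213
gripper_force: 69.0
```

{"fn": "apply_moves", "kwargs": {
  "xyz": [
    [0,0.044,0],
    [0,0.043,0],
    [0,0.044,0],
    [0,0.044,0],
    [-0.001,0.044,0],
    [0,0.043,0],
    [0,0.044,0],
    [0,0.044,0]
  ],
  "rot": [
    [0,0,0],
    [0,0,0],
    [0,0,0],
    [0,0,0],
    [0,0,0],
    [0,0,0],
    [0,0,0],
    [0,0,0]
  ],
  "hand": [-1,-1,-1,-1,-1,-1,-1,-1]
}}

```text
clock: 32.02
position: [0.5559, -0.1651, 0.0936]
ee_rot: [0.0, 1.0, 0.005, 0.0]
contact_force: [-0.9, -0.3, -2.8]
width: 0.0211
gripper_force: 69.0
```

```bash
python3 - <<'E'
from fk import *
st()
# slab centre (.4391,.2924), scraper back at ~ (.4456,.2861) -> aim a bit closer to centre
p=np.array(status.get_state()['position'])
A=[(p+[0,0,.09],down(.5),5),((.443,.288,.18),down(99.5),19)]
sim(A);plan(A)
E
```

```text
t32.02 q [-23.4  22.4  97.3  -0.   60.3  66.1] p [ 0.5559 -0.1651  0.0936] z [ 0. -0. -1.] y [ 0.009 -1.     0.   ] F [-0.9 -0.3 -2.8] w0.0211 g69.0
[-23.  18.  90.  -0.  72.  66.] speed ratio 0.15 step mm 18 deg 0.0
[25. 14. 97. -0. 70. 16.] speed ratio 0.22 step mm 25 deg 5.2
xyz=[[0.0, 0.0, -0.06], [0.0, 0.0, -0.06], [0.0, 0.0, -0.06], [0.0, 0.0, -0.06], [0.0, 0.0, -0.06], [-0.019, -0.08, 0.001], [-0.012, -0.081, 0.0], [-0.004, -0.082, 0.001]]
rot=[[0.0, -0.0, 0.0], [0.0, -0.0, 0.0], [0.0, -0.0, 0.0], [0.0, -0.0, 0.0], [0.0, -0.0, 0.0], [0.0, 0.0, -0.087], [0.0, 0.0, -0.087], [0.0, 0.0, -0.086]]
xyz=[[0.003, -0.081, 0.0], [0.01, -0.082, 0.001], [0.018, -0.08, 0.001], [0.025, -0.078, 0.0], [0.032, -0.075, 0.001], [0.039, -0.072, 0.0], [0.045, -0.069, 0.001], [0.051, -0.064, 0.001]]
rot=[[0.0, 0.0, -0.087], [0.0, 0.0, -0.087], [0.0, 0.0, -0.087], [0.0, 0.0, -0.087], [0.0, 0.0, -0.087], [0.0, 0.0, -0.086], [0.0, 0.0, -0.087], [0.0, 0.0, -0.087]]
xyz=[[0.057, -0.059, 0.0], [0.061, -0.053, 0.001], [0.067, -0.048, 0.0], [0.071, -0.042, 0.001], [0.074, -0.035, 0.001], [0.076, -0.028, 0.0], [0.08, -0.021, 0.001], [0.08, -0.014, 0.0]]
rot=[[0.0, 0.0, -0.087], [0.0, 0.0, -0.087], [0.0, 0.0, -0.086], [0.0, 0.0, -0.087], [0.0, 0.0, -0.087], [0.0, 0.0, -0.087], [0.0, 0.0, -0.087], [0.0, 0.0, -0.087]]
max mm 24.8 deg 5.2 rows 24
```

{"fn": "apply_moves", "kwargs": {
  "xyz": [
    [0,0,-0.06],
    [0,0,-0.06],
    [0,0,-0.06],
    [0,0,-0.06],
    [0,0,-0.06],
    [-0.019,-0.08,0.001],
    [-0.012,-0.081,0],
    [-0.004,-0.082,0.001]
  ],
  "rot": [
    [0,0,0],
    [0,0,0],
    [0,0,0],
    [0,0,0],
    [0,0,0],
    [0,0,-0.087],
    [0,0,-0.087],
    [0,0,-0.086]
  ],
  "hand": [-1,-1,-1,-1,-1,-1,-1,-1]
}}

```text
clock: 33.02
position: [0.5379, -0.0922, 0.183]
ee_rot: [0.0, 0.99, 0.142, 0.0]
contact_force: [-0.0, -0.1, -2.9]
width: 0.021
gripper_force: 69.1
```

{"fn": "apply_moves", "kwargs": {
  "xyz": [
    [0.003,-0.081,0],
    [0.01,-0.082,0.001],
    [0.018,-0.08,0.001],
    [0.025,-0.078,0],
    [0.032,-0.075,0.001],
    [0.039,-0.072,0],
    [0.045,-0.069,0.001],
    [0.051,-0.064,0.001]
  ],
  "rot": [
    [0,0,-0.087],
    [0,0,-0.087],
    [0,0,-0.087],
    [0,0,-0.087],
    [0,0,-0.087],
    [0,0,-0.086],
    [0,0,-0.087],
    [0,0,-0.087]
  ],
  "hand": [-1,-1,-1,-1,-1,-1,-1,-1]
}}

```text
clock: 34.02
position: [0.4903, 0.0987, 0.1815]
ee_rot: [0.0, 0.875, 0.485, 0.0]
contact_force: [-0.1, -0.2, -2.4]
width: 0.0213
gripper_force: 69.1
```

```bash
python3 - <<'E'
from fk import *
np.set_printoptions(precision=3,suppress=True)
st()
def blobs(n,ztop):
    im=cv2.imread(f'pics/{n}.png'); hsv=cv2.cvtColor(im,cv2.COLOR_BGR2HSV)
    m=((hsv[...,1]<75)&(hsv[...,2]>125)).astype(np.uint8)
    k,_,s,c=cv2.connectedComponentsWithStats(m)
    for i in range(1,k):
        if s[i,4]<8: continue
        for z in(.056,.014):
            w=px2w(n,[c[i]],z)[0]
            if .48<w[0]<.72 and -.29<w[1]<.11: print(n,'z',z,w[:2],s[i,4])
blobs('top0',0); shot('top','t9'); shot('scene','s9'); print(); blobs('t9',0); print(); blobs('s9',0)
E
```

```text
t34.02 q [ 3.4 11.4 99.8 -0.  68.9 35.4] p [0.49  0.099 0.181] z [ 0. -0. -1.] y [ 0.848 -0.53   0.   ] F [-0.1 -0.2 -2.4] w0.0213 g69.1
top0 z 0.056 [ 0.674 -0.006] 56
top0 z 0.014 [ 0.682 -0.006] 56
top0 z 0.056 [ 0.666 -0.115] 59
top0 z 0.014 [ 0.674 -0.119] 59
top0 z 0.056 [0.589 0.048] 448
top0 z 0.014 [0.594 0.051] 448
top0 z 0.056 [ 0.613 -0.047] 59
top0 z 0.014 [ 0.618 -0.048] 59
top0 z 0.056 [ 0.558 -0.105] 60
top0 z 0.014 [ 0.562 -0.109] 60
top0 z 0.056 [0.519 0.004] 61
top0 z 0.014 [0.521 0.005] 61

t9 z 0.056 [ 0.674 -0.158] 18
t9 z 0.014 [ 0.682 -0.163] 18
t9 z 0.056 [ 0.65  -0.157] 25
t9 z 0.014 [ 0.657 -0.162] 25
t9 z 0.056 [ 0.625 -0.16 ] 24
t9 z 0.014 [ 0.631 -0.165] 24
t9 z 0.056 [0.524 0.11 ] 563
t9 z 0.056 [ 0.566 -0.222] 47
t9 z 0.014 [ 0.57 -0.23] 47
t9 z 0.056 [ 0.549 -0.175] 60
t9 z 0.014 [ 0.553 -0.181] 60
t9 z 0.056 [ 0.554 -0.245] 46
t9 z 0.014 [ 0.557 -0.254] 46
t9 z 0.056 [ 0.539 -0.156] 26
t9 z 0.014 [ 0.542 -0.161] 26
t9 z 0.056 [ 0.517 -0.234] 44
t9 z 0.014 [ 0.52  -0.242] 44

s9 z 0.056 [ 0.557 -0.179] 36
s9 z 0.014 [ 0.534 -0.16 ] 36
s9 z 0.056 [ 0.573 -0.203] 59
s9 z 0.014 [ 0.55  -0.185] 59
s9 z 0.056 [ 0.537 -0.257] 65
s9 z 0.014 [ 0.513 -0.241] 65
s9 z 0.056 [ 0.665 -0.18 ] 103
s9 z 0.014 [ 0.648 -0.161] 103
s9 z 0.056 [ 0.585 -0.245] 72
s9 z 0.014 [ 0.563 -0.229] 72
s9 z 0.056 [ 0.573 -0.267] 67
s9 z 0.014 [ 0.551 -0.252] 67
```

All five chips now read inside the trough in both cameras (y from −0.16 to −0.18), along with the three lumps, and none remain on the board. Returning the scraper.

{"fn": "apply_moves", "kwargs": {
  "xyz": [
    [0.057,-0.059,0],
    [0.061,-0.053,0.001],
    [0.067,-0.048,0],
    [0.071,-0.042,0.001],
    [0.074,-0.035,0.001],
    [0.076,-0.028,0],
    [0.08,-0.021,0.001],
    [0.08,-0.014,0]
  ],
  "rot": [
    [0,0,-0.087],
    [0,0,-0.087],
    [0,0,-0.086],
    [0,0,-0.087],
    [0,0,-0.087],
    [0,0,-0.087],
    [0,0,-0.087],
    [0,0,-0.087]
  ],
  "hand": [-1,-1,-1,-1,-1,-1,-1,-1]
}}

```text
clock: 35.12
position: [0.4436, 0.2887, 0.1802]
ee_rot: [0.001, 0.645, 0.764, -0.0]
contact_force: [0.5, -0.3, -2.1]
width: 0.0212
gripper_force: 69.1
```

{"fn": "apply_moves", "kwargs": {
  "xyz": [
    [0,0,0.06],
    [0,0,0.06],
    [0,0,0.06],
    [0,0,0.06],
    [0,0,0.06],
    [0,0,0.06],
    [0,0,0.04],
    [0,0,0]
  ],
  "rot": [
    [0,0,0],
    [0,0,0],
    [0,0,0],
    [0,0,0],
    [0,0,0],
    [0,0,0],
    [0,0,0],
    [0,0,0]
  ],
  "hand": [-1,-1,-1,-1,-1,-1,-1,-1]
}}

```text
clock: 36.12
position: [0.4429, 0.2881, 0.0594]
ee_rot: [-0.0, 0.646, 0.763, -0.001]
contact_force: [0.7, -0.4, -3.0]
width: 0.0214
gripper_force: 69.1
```

Contact is expected at a TCP height of about 0.0506, so I'm going down 8.8 mm in small steps.

{"fn": "apply_moves", "kwargs": {
  "xyz": [
    [0,0,0.012],
    [0,0,0.01],
    [0,0,0.005],
    [0,0,0],
    [0,0,0]
  ],
  "rot": [
    [0,0,0],
    [0,0,0],
    [0,0,0],
    [0,0,0],
    [0,0,0]
  ],
  "hand": [-1,-1,-1,-1,-1]
}}

```text
clock: 36.75
position: [0.4431, 0.2889, 0.0522]
ee_rot: [0.0, 0.646, 0.763, 0.0]
contact_force: [-0.4, -0.3, -2.2]
width: 0.0211
gripper_force: 69.1
```

{"fn": "apply_moves", "kwargs": {
  "xyz": [
    [0,0,0.004],
    [0,0,0]
  ],
  "rot": [
    [0,0,0],
    [0,0,0]
  ],
  "hand": [-1,-1]
}}

```text
clock: 37.0
position: [0.4429, 0.2887, 0.0507]
ee_rot: [0.0, 0.646, 0.763, -0.0]
contact_force: [-0.0, -0.1, -3.0]
width: 0.0211
gripper_force: 69.1
```

{"fn": "apply_moves", "kwargs": {
  "xyz": [
    [0,0,0.003],
    [0,0,0]
  ],
  "rot": [
    [0,0,0],
    [0,0,0]
  ],
  "hand": [-1,-1]
}}

```text
clock: 37.25
position: [0.4432, 0.2888, 0.0505]
ee_rot: [0.0, 0.646, 0.763, 0.0]
contact_force: [0.1, 0.1, 2.8]
width: 0.0215
gripper_force: 69.8
```

{"fn": "apply_moves", "kwargs": {
  "xyz": [
    [0,0,0],
    [0,0,0],
    [0,0,0],
    [0,0,0],
    [0,0,0],
    [0,0,0]
  ],
  "rot": [
    [0,0,0],
    [0,0,0],
    [0,0,0],
    [0,0,0],
    [0,0,0],
    [0,0,0]
  ],
  "hand": [-0.4,0.2,1,1,1,1]
}}

```text
clock: 38.0
position: [0.443, 0.2888, 0.0499]
ee_rot: [0.0, 0.646, 0.763, -0.0]
contact_force: [0.2, 0.4, 0.6]
width: 0.0856
gripper_force: 0.0
```

{"fn": "apply_moves", "kwargs": {
  "xyz": [
    [0,0,-0.03],
    [0,0,-0.1],
    [0,0,-0.12],
    [0,0,-0.12],
    [0,0,-0.12],
    [0,0,0],
    [0,0,0],
    [0,0,0]
  ],
  "rot": [
    [0,0,0],
    [0,0,0],
    [0,0,0],
    [0,0,0],
    [0,0,0],
    [0,0,0],
    [0,0,0],
    [0,0,0]
  ],
  "hand": [1,1,1,1,1,1,1,1]
}}

```text
clock: 39.0
position: [0.4421, 0.2884, 0.1957]
ee_rot: [-0.0, 0.646, 0.763, -0.001]
contact_force: [0.0, -0.5, -0.0]
width: 0.0853
gripper_force: 0.0
```

```bash
python3 - <<'E'
from fk import *
np.set_printoptions(precision=3,suppress=True)
st(); shot('wrist','w10'); shot('top','t10'); shot('scene','s10')
def blobs(n,z,lo,hi,box,amin=8):
    hsv=cv2.cvtColor(cv2.imread(f'pics/{n}.png'),cv2.COLOR_BGR2HSV)
    m=cv2.inRange(hsv,lo,hi); k,_,s,c=cv2.connectedComponentsWithStats(m)
    for i in range(1,k):
        if s[i,4]<amin: continue
        w=px2w(n,[c[i]],z)[0]
        if box[0]<w[0]<box[1] and box[2]<w[1]<box[3]: print(n,w[:2],s[i,4])
print('trough/board'); blobs('t10',.014,(0,0,125),(180,75,255),(.48,.72,-.29,.11)); 
# scraper in wrist view: dark block pixels vs predicted upright pose mask
im=cv2.imread('pics/w10.png'); hsv=cv2.cvtColor(im,cv2.COLOR_BGR2HSV)
a=np.radians(9.5);u=np.array([np.cos(a),np.sin(a)]);v=np.array([-u[1],u[0]]);c=np.array([.443,.2885])
P=[np.r_[c+i*.011*u+j*.03*v,.089] for i in(1,-1) for j in(1,-1)]
print('pred grip px',w2px('w10',P).round(0).tolist())
P=[np.r_[c+i*.014*u+j*.055*v,.042] for i in(1,-1) for j in(1,-1)]
q=w2px('w10',P);print('pred block px',q.round(0).tolist())
cx=int(q[:,0].mean())
for y in range(int(q[:,1].min())-20,int(q[:,1].max())+20,8): print(y,[int(x) for x in hsv[y,cx-50:cx+51:10,2]])
E
```

```text
t39.00 q [25.6 13.2 95.1 -0.  71.8 16.1] p [0.442 0.288 0.196] z [-0.002 -0.002 -1.   ] y [ 0.986  0.165 -0.003] F [ 0.  -0.5 -0. ] w0.0853 g0.0
trough/board
t10 [ 0.682 -0.163] 18
t10 [ 0.657 -0.162] 25
t10 [ 0.63  -0.165] 26
t10 [ 0.57  -0.229] 50
t10 [ 0.553 -0.181] 60
t10 [ 0.557 -0.254] 49
t10 [ 0.542 -0.161] 26
t10 [ 0.52  -0.241] 49
pred grip px [[266.0, 162.0], [265.0, 221.0], [242.0, 162.0], [243.0, 221.0]]
pred block px [[267.0, 130.0], [266.0, 224.0], [241.0, 130.0], [242.0, 224.0]]
110 [91, 129, 123, 129, 123, 129, 126, 212, 213, 168, 166]
118 [92, 127, 124, 129, 123, 129, 126, 213, 211, 169, 166]
126 [110, 118, 123, 130, 96, 89, 89, 213, 211, 170, 164]
134 [153, 115, 124, 133, 56, 61, 61, 199, 213, 171, 163]
142 [153, 99, 126, 132, 55, 59, 58, 142, 212, 169, 161]
150 [89, 101, 126, 133, 52, 59, 60, 136, 161, 99, 97]
158 [89, 97, 126, 135, 61, 84, 83, 133, 133, 99, 95]
166 [75, 76, 111, 134, 93, 123, 113, 133, 132, 104, 96]
174 [131, 146, 98, 104, 91, 124, 114, 132, 134, 162, 166]
182 [131, 134, 96, 102, 82, 122, 114, 102, 159, 162, 173]
190 [70, 81, 95, 101, 70, 99, 116, 133, 199, 162, 172]
198 [72, 111, 97, 126, 71, 95, 91, 184, 199, 161, 168]
206 [141, 148, 189, 192, 85, 93, 88, 207, 214, 160, 163]
214 [142, 149, 190, 188, 106, 92, 88, 212, 213, 164, 161]
222 [144, 149, 191, 187, 189, 187, 189, 212, 213, 170, 160]
230 [145, 149, 145, 135, 153, 165, 172, 174, 161, 173, 162]
238 [144, 149, 147, 113, 149, 169, 175, 170, 160, 166, 168]
```

```bash
python3 -c "
from rig import job
print(job.sign_off())"
```

```text
the job is handed in; nothing more can be done
None
```

I handed the job in at about 39 s of the 72 s. By the last camera checks, all lumps and chips are in the trough, the cup is upright on the tile and the scraper upright on its slab; no verdict came back, and I viewed 11 pictures, one over the limit of 10.

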